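Push the aluminium blank out over the end of the welding ledge

TASK

The aluminium blank lies loose and askew on the green ledge. Push it flat back against the dark fence along the ledge's far side, and push it along to the ledge's open end until it sticks out as far as its red line, the line lying right over the end of the ledge, so that its edge is free to be welded. Only push it, never lift it, and leave everything else where it stands.

Things in the scene. Friction and masses are not known exactly. Their poses are not given: they have to be found in the camera images.
- ledge: Light-green box-section steel ledge, fixed to the bench, 130 mm (its x) by 320 mm (its y), top face 60 mm above the bench. Origin: centre of its underside, at bench height. +y runs along it to its open end, +x across it to the fence. No fence on the near (-x) edge, at x = -65 mm, nor at the ends.
- ledge_fence (a point): Middle of the foot of the fence's face towards the blank: x +53, y 0, z +60 mm in the ledge's frame, same axes. The fence is a dark steel bar along the ledge's whole far (+x) side, 12 mm thick, standing 15 mm above the ledge's top.
- ledge_end (a point): Middle of the top edge of the ledge's open end: x 0, y +160, z +60 mm in the ledge's frame; same axes as the ledge.
- blank: Bare aluminium blank, 80 mm (its x) by 160 mm (its y) by 6 mm thick, 0.15 to 0.27 kg, lying flat and loose on the ledge; a push of 1 to 4 N slides it. Origin: centre of its underside. Its +y end leads towards the open end, its +x long edge faces the fence. A red line 4 mm wide runs across its top 40 mm behind the leading (+y) end.
- blank_lead (a point): Middle of the top edge of the blank's leading end: x 0, y +80, z +6 mm in the blank's frame.
- magnet: Bystander: small orange welding magnet with a dark cap, 26 x 26 x 29 mm, standing on the ledge in the corner by the fence at the ledge's other (-y) end. Origin: centre of its underside.
- offcut: Bystander: rust-brown square tube offcut standing on end behind the ledge, 50 x 50 x 60 mm. Origin: centre of its underside.
- rodcan: Bystander: red can of welding rods, 60 mm diameter, 100 mm tall, standing on the bench off the open end of the ledge. Origin: centre of its underside.
- flange: Bystander: flat steel ring, 90 mm outside diameter, 18 mm thick, lying on the bench. Origin: centre of its underside.
- spray: Bystander: blue spray can, 52 mm diameter, 130 mm tall. Origin: centre of its underside.
- mug: Bystander: white mug, 76 mm diameter, 85 mm tall. Origin: centre of its underside.
- hammer: Bystander: hammer lying on the bench to the robot's right. Origin: middle of its length, on its underside; 260 mm long along its x, head at +x.
Not all that is in view belongs to the job. Several things have the shape of the blank; the one meant has the colours described above.

How it is judged:
By the outcome, as a careful person would: the job done as asked, in the order asked, and still so for the second after the job is handed in, with the robot touching nothing.
It also fails if it takes over 64 s, if anything falls off the work surface, if the arm or the gripper's body presses on something with over 40 N, if the wrist force passes 120 N, or if a joint passes its speed limit or range.

ROBOT

A 6-joint arm with a two-finger parallel gripper is mounted at the origin on the work surface. World frame = base frame: x ahead of the robot, y to its left, z up, the work surface at z = 0. Lengths are in m, angles in rad, forces in N, time in s.
With the tool pointing down it reaches from about 0.35 to 0.85 m from the base axis. Payload 8.1 kg.
Tool frame: the origin (TCP) lies midway between the tips of the shut fingers; the grasp point (between the pads) lies 19 mm behind it; x points along the fingers, y is the direction in which the jaws open and shut, and the axes are right-handed (so a half turn about x gives the same grasp; the last joint's range is limited). The gripper opens to 85 mm and grips with 20 to 120 N. Pads are 22 mm wide; open, the fingers measure 114 mm over their backs; the gripper's body (76 mm by 85 mm) begins 54 mm behind the grasp point. The pads swing forward as they close: fully open they stand 13 mm farther back than shut.
Start: joints at [1.135, 0.13, 1.488, -0, 1.523, -0.085], TCP at [0.206, 0.563, 0.191] pointing down, gripper open.
Joint ranges: [-2.96, 2.96], [-0.89, 2.26], [0.02, 2.5], [-1.34, 4.48], [0, 2.73], [-2.66, 2.66]. Speed limits (rad/s): [2.39, 2.39, 2.79, 3.14, 3.14, 3.14].

INTERFACE

Orientations are given as a rotation vector (axis times angle).
In Python, from rig import robot gives the robot as it stands. The module is installed in compiled form; this text tells all that it offers.
- The arm moves only by the tool step_arm, never from a script. Its argument "moves" is a list of rows, each a list of 6 numbers: the shift along the tool's x, y, z in mm, then the turn, a rotation vector about the tool's x, y, z in degrees. In form: [[x, y, z, ax, ay, az], ...]. A call has 1 to 5 rows; each row is the pose to reach, as a shift and turn from the pose commanded when the call began, along the tool's axes at that moment; what a row does not reach only later rows make up. A row lasts 1/12 s, in which the tool goes at most 41.7 mm and 7.16 degrees, less where a joint would pass 70% of its speed; a pose out of reach is approached as far as the arm can. A call with a gripper value outside its range is refused whole. "hand" is the opening, from 0 (shut) to 1 (fully open), set as the call begins (left out, the last holds). The fingers move at their own pace and stop on an object; "newtons" is the grip in N (left out, the last holds). Time passes only in rows, so rows that repeat a pose let the fingers close. It gives the time, the measured TCP pose, the force and the opening at its end, in the units of the state.
- robot.observe(): the state, without advancing time (a new reading comes with each control period).
- robot.get_image(name): name is "scene" or "side" or "wrist"; returns the picture (384x512x3 uint8, red, green, blue); there is no depth.
- robot.calibration(name): a dict with "fx", "fy", "cx", "cy" (pixels), "position" and "orientation" of the camera in the world. Camera axes: x right, y down, z forward; pixel columns grow to the right and rows downward; lengths in m; the calibration is good to about 2 mm. A picture is of the moment at which its call begins: read the wrist's pose just before it. calibration takes no time and is no camera call; for the wrist camera it gives the pose at the moment of the call.
- robot.finish_job(): hands the job in, once; it reports no verdict.
The state is a dict: "time": time; "q": joint angles; "qd": joint speeds; "joint_efforts": joint torques, N m; "tcp_pos": TCP position; "ee_rot": TCP orientation; "contact_force": force on the tool from outside, world axes, zero at the start; "torque": the same for the moment, N m; "gripper_width": opening from 0.0 (shut) to 1.0 (fully open).
Only numpy, scipy, OpenCV 4.12 (cv2) and the standard library are available. Lean on these libraries where they do the work, as an engineer would, in place of code of your own. Each camera call takes 0.05 s, during which the arm holds its last target.

## Working session

There is one attempt and no reset: what is moved stays moved. The work goes in short steps, Python scripts to look and compute and a tool call to move; the robot and the scene stay as the last step left them, time stands still between calls to the robot, and variables do not carry over. Pictures are saved under pics/ and viewed, and the job is handed in when it is done.

Besides the shell and the picture viewer there is one more tool, called after "Emit:" by a JSON object that holds its "method" and its "body", one argument or row to a line. step_arm: Moves the arm, as the interface text tells. Its arguments: {"type":"object","properties":{"moves":{"type":"array","items":{"type":"array","items":{"type":"number"}}},"hand":{"type":"number"},"newtons":{"type":"number"}},"required":["moves"]}

```bash
mkdir -p pics; python3 - <<'E'
from rig import robot
import cv2
print(robot.observe())
for n in ["scene","side","wrist"]:
    c=robot.calibration(n);print(n,c)
    im=robot.get_image(n);cv2.imwrite(f"pics/{n}0.png",im[:,:,::-1])
E
```

```text
{'time': 0.0, 'q': array([ 1.13461211e+00,  1.31179450e-01,  1.48927944e+00,  1.04884579e-05,
        1.52295959e+00, -8.53917216e-02]), 'qd': array([ 0.00108599,  0.00206304,  0.00074569,  0.00019416, -0.00045575,
       -0.00014352]), 'joint_efforts': array([ 6.35672623e-04, -5.69393742e+01, -5.00555348e+01, -1.58427383e-04,
        1.45829382e-02,  1.00303151e-05]), 'tcp_pos': array([0.20589756, 0.56291757, 0.19023346]), 'ee_rot': array([ 0.27388544,  1.55369483, -0.27666407]), 'contact_force': array([ 0.15544159,  0.38393498, -0.52708979]), 'torque': array([ 0.01755617,  0.01597731, -0.0190548 ]), 'gripper_width': 0.9960865726090288}
scene {'fx': 362.44265339875074, 'fy': 362.44265339875074, 'cx': 253.40437434052114, 'cy': 189.12309687165998, 'position': array([1.23993378, 0.77538306, 0.76851466]), 'orientation': array([-0.86571807, -2.37880177,  1.24895401])}
side {'fx': 432.8129569090372, 'fy': 432.8129569090372, 'cx': 259.12554622155454, 'cy': 190.52615227817986, 'position': array([ 0.34132523, -0.86378203,  1.01745272]), 'orientation': array([-2.36413869,  0.36110383, -0.14528875])}
wrist {'fx': 306.9479329419473, 'fy': 306.9479329419473, 'cx': 246.21101508765966, 'cy': 190.33818959016506, 'position': array([0.13769736, 0.58838062, 0.37296608]), 'orientation': array([2.37199421, 1.65847964, 0.23974798])}
```

View pics/scene0.png

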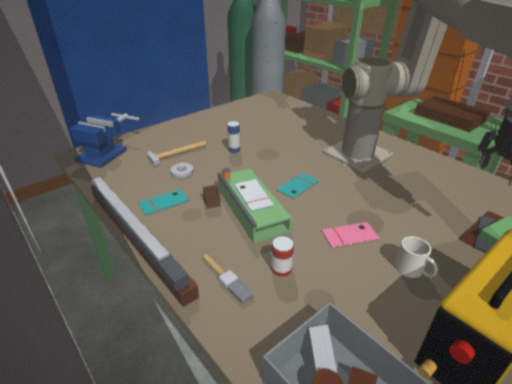

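View pics/side0.png

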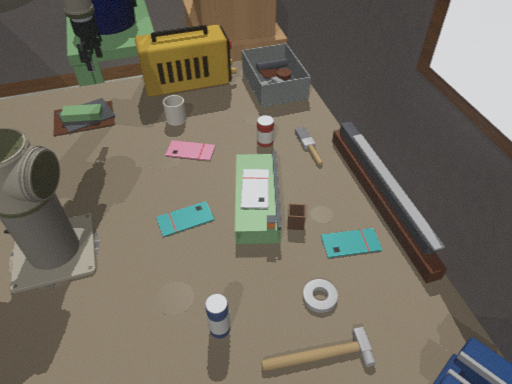

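View pics/wrist0.png

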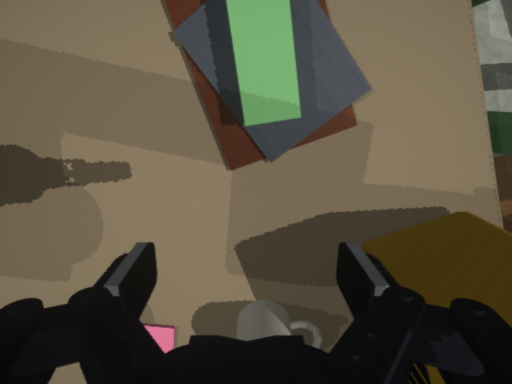

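```bash
python3 - <<'E'
import cv2
a=cv2.imread("pics/side0.png")[140:255,210:325]
b=cv2.imread("pics/scene0.png")[155:255,200:310]
cv2.imwrite("pics/c1.png",cv2.resize(a,(590,590),interpolation=cv2.INTER_CUBIC))
cv2.imwrite("pics/c2.png",cv2.resize(b,(660,600),interpolation=cv2.INTER_CUBIC))
E
```

```text
(no output)
```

View pics/c1.png

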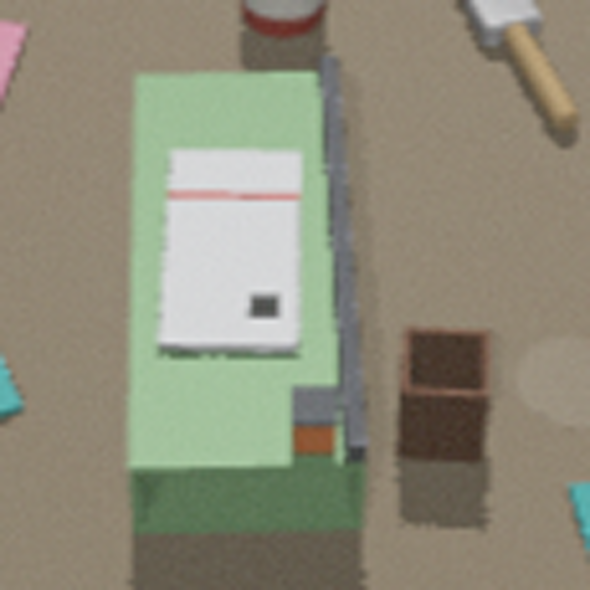

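View pics/c2.png

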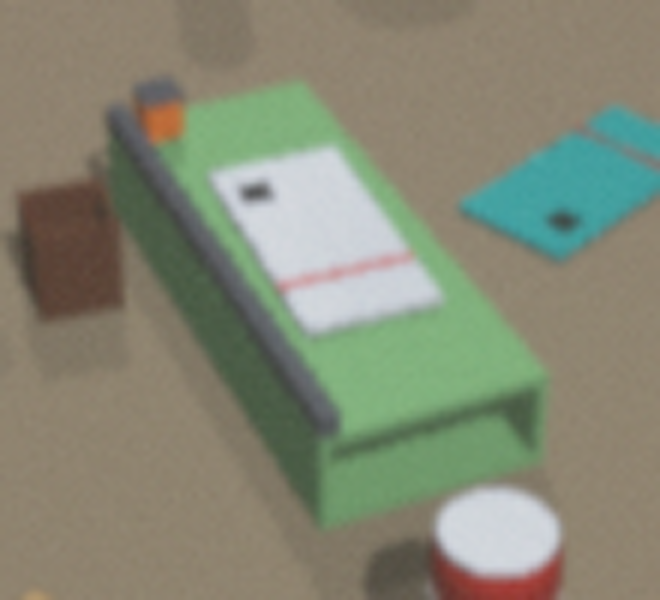

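The candidates are the bare grey-white plate with a red line on the ledge (side 255,188), teal plates (186,219) and (351,243), and a pink plate (190,150). I choose the one on the ledge: the crops show bare metal, a red line towards the rod-can end, and the fence on the +x side. Next I fit its pose.

```bash
cat > h.py <<'E'
import numpy as np,cv2
from scipy.spatial.transform import Rotation as R
from scipy.optimize import least_squares
def proj(c,P):
    p=(np.atleast_2d(P)-c["position"])@R.from_rotvec(c["orientation"]).as_matrix()
    return np.c_[c["fx"]*p[:,0]/p[:,2]+c["cx"],c["fy"]*p[:,1]/p[:,2]+c["cy"]]
def ray(c,uv,z):
    uv=np.atleast_2d(uv).astype(float)
    d=np.c_[(uv[:,0]-c["cx"])/c["fx"],(uv[:,1]-c["cy"])/c["fy"],np.ones(len(uv))]@R.from_rotvec(c["orientation"]).as_matrix().T
    return c["position"]+d*((z-c["position"][2])/d[:,2])[:,None]
def W(pose,P,z=0):
    x,y,a=pose;P=np.atleast_2d(P)
    return np.c_[x+np.cos(a)*P[:,0]-np.sin(a)*P[:,1],y+np.sin(a)*P[:,0]+np.cos(a)*P[:,1],P[:,2]+z]
def L(pose,P):
    x,y,a=pose;d=np.atleast_2d(P)[:,:2]-[x,y]
    return np.c_[np.cos(a)*d[:,0]+np.sin(a)*d[:,1],-np.sin(a)*d[:,0]+np.cos(a)*d[:,1]]
def fit(obs,x0):
    f=lambda p:np.concatenate([(proj(c,W(p,P))-uv).ravel() for c,P,uv in obs])
    r=least_squares(f,x0);return r.x,r.fun.reshape(-1,2)
E
python3 - <<'E'
from h import *
from rig import robot
s=robot.calibration("side");k=robot.calibration("scene")
S=lambda l:np.array(l)/5.1304+[210,140]-0.4
K=lambda l:np.array(l)/6+[200,155]-0.4
lS=S([(135,73),(129,467)]);PS=[(-.065,.16,.06),(-.065,-.16,.06)]
lK=K([(547,375),(310,83),(323,528)]);PK=[(-.065,.16,.06),(-.065,-.16,.06),(.065,.16,0)]
print(ray(s,lS,.06),ray(k,lK,.06))
for o in ([(s,PS,lS),(k,PK,lK)],[(s,PS,lS)],[(k,PK,lK)]):
    lp,r=fit(o,[.6,.1,0]);print("ledge",lp,np.degrees(lp[2]),r.round(1).tolist())
lp,_=fit([(s,PS,lS),(k,PK,lK)],[.6,.1,0])
bS=S([(170,150),(301,152),(299,345),(158,345)]);B=[(-.04,.08,.066),(.04,.08,.066),(.04,-.08,.066),(-.04,-.08,.066)]
bK=K([(443,298),(312,332),(212,172),(335,147)])
for o in ([(s,B,bS),(k,B,bK)],[(s,B,bS)],[(k,B,bK)]):
    bp,r=fit(o,[.6,.1,0]);print("blank",bp,np.degrees(bp[2]),r.round(1).tolist())
    print(" in ledge",L(lp,bp[:2]),np.degrees(bp[2]-lp[2]))
o=robot.observe();print(R.from_rotvec(o["ee_rot"]).as_matrix().round(3),o["time"])
E
```

```text
[[ 0.5888054   0.176939    0.06      ]
 [ 0.50116719 -0.13105813  0.06      ]] [[ 0.58977424  0.17963826  0.06      ]
 [ 0.4986694  -0.12147039  0.06      ]
 [ 0.75187127  0.19307054  0.06      ]]
ledge [ 0.60629509  0.00757278 -0.27985789] -16.034675940725773 [[-0.4, -0.4], [-0.8, -0.6], [0.3, -0.3], [-1.3, -0.6], [-0.7, 0.3]]
ledge [ 0.60749507  0.0051157  -0.27723216] -15.88423254856637 [[0.0, 0.0], [-0.0, -0.0]]
ledge [ 0.60442868  0.00912206 -0.29167163] -16.711553550122243 [[0.7, 0.0], [-0.2, -0.6], [-0.6, 0.3]]
blank [ 0.6017955   0.01083532 -0.32086454] -18.384183694219086 [[-0.4, -0.8], [-0.7, -0.9], [-0.5, -0.5], [-0.4, -0.9], [-0.0, -0.7], [-1.3, -0.8], [-1.2, -0.2], [-0.4, -0.6]]
 in ledge [[-0.0052257   0.00189274]] -2.3495077534933118
blank [ 0.60229923  0.00744004 -0.32158547] -18.425490463694906 [[0.1, -0.1], [-0.2, -0.2], [0.0, 0.3], [0.1, -0.1]]
 in ledge [[-0.00380373 -0.0012313 ]] -2.3908145229691353
blank [ 0.60207693  0.01493733 -0.32364734] -18.543626546141965 [[0.7, -0.1], [-0.6, -0.2], [-0.5, 0.3], [0.3, -0.1]]
 in ledge [[-0.00608828  0.0059129 ]] -2.5089506054161936
[[-0.001  0.344  0.939]
 [-0.001  0.939 -0.344]
 [-1.    -0.001 -0.   ]] 0.15
```

```bash
cat >> h.py <<'E'
LP=np.array([0.6065,0.0070,-0.2795])
def delta(o,local,z,lp=LP):
    t=W(lp,[(local[0],local[1],0)])[0];t[2]=z
    M=R.from_rotvec(o["ee_rot"]).as_matrix()
    return (M.T@(t-o["tcp_pos"])*1000).round(1),t
def where(o,lp=LP):
    M=R.from_rotvec(o["ee_rot"]).as_matrix()
    return (L(lp,o["tcp_pos"])[0]*1000).round(1),round(o["tcp_pos"][2]*1000,1),"zyaw-ledge",np.degrees(np.arctan2(M[1,2],M[0,2])-lp[2]).round(2),"down",M[:,0].round(4)
E
python3 - <<'E'
from h import *
from rig import robot
o=robot.observe();print(where(o),delta(o,(-.09,0),.19))
k=robot.calibration("scene");s=robot.calibration("side")
# rod can top centre & base
print("can top scene",L(LP,ray(k,[(283,243)],.1)),"side",L(LP,ray(s,[(265,123)],.1)))
E
```

```text
(array([-538.4,  423.9]), np.float64(190.5), 'zyaw-ledge', np.float64(-4.09), 'down', array([-6.0e-04, -1.3e-03, -1.0e+00])) (array([   1. , -390.9,  477.5]), array([0.51999259, 0.03182876, 0.19      ]))
can top scene [[0.03427045 0.29169678]] side [[0.03539839 0.26859939]]
```

Emit:
{"method": "step_arm", "body": {
  "moves": [
    [0, -26, 32, 0, 0, 0],
    [0, -52, 64, 0, 0, 0],
    [0, -78, 95, 0, 0, 0],
    [0, -104, 127, 0, 0, 0],
    [0, -130, 159, 0, 0, 0]
  ],
  "hand": 0
}}

```text
time: 0.57
tcp_pos: [0.311, 0.385, 0.1909]
ee_rot: [0.274, 1.554, -0.275]
contact_force: [1.5, 0.4, 0.8]
gripper_width: 0.3
```

Emit:
{"method": "step_arm", "body": {
  "moves": [
    [0, -26, 32, 0, 0, 0],
    [0, -52, 64, 0, 0, 0],
    [0, -78, 95, 0, 0, 0],
    [0, -104, 127, 0, 0, 0],
    [0, -130, 159, 0, 0, 0]
  ]
}}

```text
time: 0.98
tcp_pos: [0.4159, 0.2081, 0.1912]
ee_rot: [0.275, 1.553, -0.275]
contact_force: [1.7, 1.1, -0.1]
gripper_width: -0.0
```

Emit:
{"method": "step_arm", "body": {
  "moves": [
    [0, -26, 32, -1, 0, 0],
    [0, -52, 64, -2, 0, 0],
    [0, -78, 95, -3, 0, 0],
    [0, -104, 127, -4, 0, 0],
    [0, -130, 159, -4.1, 0, 0]
  ]
}}

```text
time: 1.4
tcp_pos: [0.5206, 0.0313, 0.1912]
ee_rot: [0.219, 1.56, -0.218]
contact_force: [0.5, 0.2, -0.2]
gripper_width: 0.002
```

Emit:
{"method": "step_arm", "body": {
  "moves": [
    [0, 0, 0, 0, 0, 0],
    [0, 0, 0, 0, 0, 0]
  ]
}}

```text
time: 1.57
tcp_pos: [0.5204, 0.0312, 0.1906]
ee_rot: [0.222, 1.561, -0.223]
contact_force: [-0.5, 1.1, 0.3]
gripper_width: 0.001
```

```bash
python3 - <<'E'
from h import *
from rig import robot
o=robot.observe();print(where(o),delta(o,(-.09,0),.19),o["time"],o["contact_force"],o["gripper_width"])
c=robot.calibration("wrist");print(c)
im=robot.get_image("wrist");cv2.imwrite("pics/w1.png",im[:,:,::-1])
E
```

```text
(array([-89.5,  -0.5]), np.float64(190.6), 'zyaw-ledge', np.float64(-0.22), 'down', array([-0.0014,  0.    , -1.    ])) (array([ 0.6,  0.5, -0.5]), array([0.51999259, 0.03182876, 0.19      ])) 1.5667 [-0.45470106  1.11351519  0.27171034] 0.0012505268081029956
{'fx': 306.9479329419473, 'fy': 306.9479329419473, 'cx': 246.21101508765966, 'cy': 190.33818959016506, 'position': array([0.45074909, 0.05167199, 0.37334453]), 'orientation': array([2.31987146, 1.7410865 , 0.25238694])}
```

View pics/w1.png

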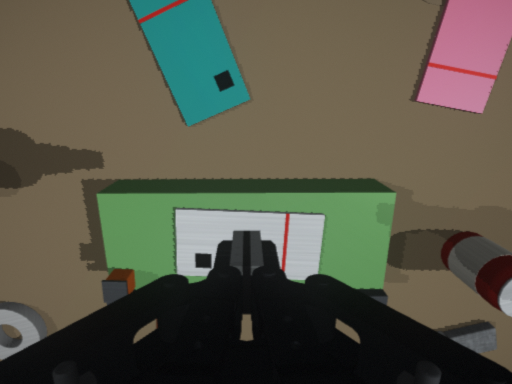

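```bash
python3 - <<'E'
import cv2
a=cv2.imread("pics/w1.png")[170:310,90:400]
cv2.imwrite("pics/c3.png",cv2.resize(a,None,fx=2.5,fy=2.5,interpolation=cv2.INTER_CUBIC))
E
```

```text
(no output)
```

View pics/c3.png

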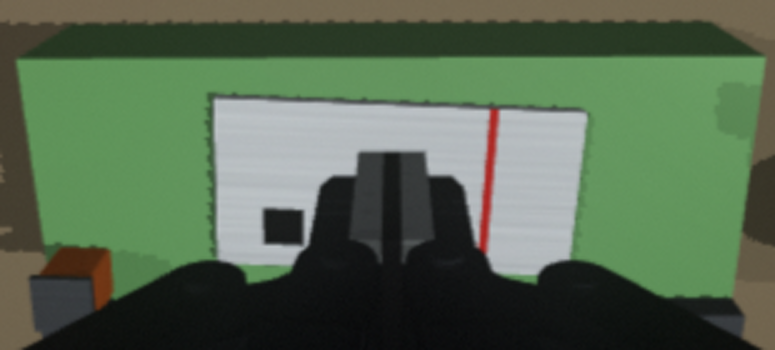

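```bash
python3 - <<'E'
from h import *
from rig import robot
c=robot.calibration("wrist")
T=lambda l:np.array(l)/2.5+[90,170]-0.3
l=T([(19,59),(763,56),(734,298)]);g=ray(c,l,.06);print(g[:2],np.linalg.norm(g[0]-g[1]))
lp,r=fit([(c,[(-.065,-.16,.06),(-.065,.16,.06)],l[:2])],LP);print(lp,np.degrees(lp[2]),r)
print("loc of crop 3",L(lp,ray(c,l[2:],.075)))
B=[(-.04,-.08,.066),(-.04,.08,.066),(.04,.08,.066),(.04,-.08,.066)]
bp,r=fit([(c,B,T([(214,98),(587,112),(572,274),(217,262)]))],LP);print(bp,np.degrees(bp[2]-lp[2]),L(lp,bp[:2])*1000,r.round(1))
o=robot.observe();print(where(o,lp),L(lp,W(bp,[(-.04,0,0)]))*1000,L(lp,W(bp,[(0,-.08,0)]))*1000)
E
```

```text
[[ 0.49839002 -0.12641186  0.06      ]
 [ 0.5853185   0.17911776  0.06      ]] 0.31765533056033535
[ 0.60453986  0.00851596 -0.27718852] -15.881732285180284 [[-1.07598685  0.16075082]
 [ 1.07547116  0.15100446]]
loc of crop 3 [[0.04359965 0.15336853]]
[ 0.59935106  0.01293617 -0.31887042] -2.3881971830122866 [[-6.20033372  2.83155096]] [[-0.1 -0.2]
 [ 0.6 -0.5]
 [-1.1  0.2]
 [ 0.6  0.4]]
(array([-88.,   0.]), np.float64(190.7), 'zyaw-ledge', np.float64(-0.25), 'down', array([-1.3e-03,  4.0e-04, -1.0e+00])) [[-46.16559113   4.49834438]] [[ -9.53392056 -77.09896385]]
```

```bash
sed -i 's/^LP=.*/LP=np.array([0.6050,0.0080,-0.2777])/' h.py; python3 - <<'E'
from h import *
from rig import robot
o=robot.observe();print(where(o),delta(o,(-.078,.003),.063))
E
```

```text
(array([-88.6,   0.3]), np.float64(190.7), 'zyaw-ledge', np.float64(-0.22), 'down', array([-1.3e-03,  4.0e-04, -1.0e+00])) (array([127.7,   2.7,  10.8]), array([0.53081073, 0.03226834, 0.063     ]))
```

Emit:
{"method": "step_arm", "body": {
  "moves": [
    [30, 1, 3, 0.2, 0, 0],
    [60, 2, 5, 0.2, 0, 0],
    [90, 3, 8, 0.2, 0, 0],
    [118, 3, 10, 0.2, 0, 0],
    [128, 3, 10, 0.2, 0, 0]
  ]
}}

```text
time: 2.03
tcp_pos: [0.5269, 0.0351, 0.0587]
ee_rot: [0.22, 1.566, -0.221]
contact_force: [-1.1, -0.2, -0.5]
gripper_width: 0.002
```

Emit:
{"method": "step_arm", "body": {
  "moves": [
    [0, 0, 0, 0, 0, 0],
    [0, 0, 0, 0, 0, 0]
  ]
}}

```text
time: 2.2
tcp_pos: [0.5302, 0.0343, 0.0638]
ee_rot: [0.221, 1.56, -0.221]
contact_force: [-0.2, -0.1, 0.5]
gripper_width: 0.002
```

```bash
python3 - <<'E'
from h import *
from rig import robot
o=robot.observe();print(where(o),delta(o,(-.057,.003),.0625),o["contact_force"])
im=robot.get_image("wrist");cv2.imwrite("pics/w2.png",im[:,:,::-1])
E
```

```text
(array([-79.2,   4.8]), np.float64(63.8), 'zyaw-ledge', np.float64(-0.22), 'down', array([-5.e-04,  1.e-04, -1.e+00])) (array([ 1.3, -1.7, 22.2]), array([0.55100619, 0.0265113 , 0.0625    ])) [-0.24668522 -0.14924986  0.52624144]
```

View pics/w2.png

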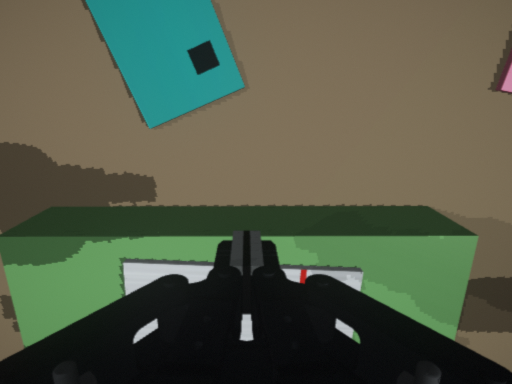

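Emit:
{"method": "step_arm", "body": {
  "moves": [
    [0.5, 0, 4, 0.2, 0, 0],
    [1, -1, 8, 0.2, 0, 0],
    [1, -1, 12, 0.2, 0, 0],
    [1, -1, 16, 0.2, 0, 0],
    [1, -1, 20, 0.2, 0, 0]
  ]
}}

```text
time: 2.67
tcp_pos: [0.5503, 0.0266, 0.0628]
ee_rot: [0.225, 1.558, -0.225]
contact_force: [0.0, 0.7, 0.0]
gripper_width: -0.0
```

Emit:
{"method": "step_arm", "body": {
  "moves": [
    [0, 0, 2, 0, 0, 0],
    [0, 0, 4, 0, 0, 0],
    [0, 0, 6, 0, 0, 0],
    [0, 0, 8, 0, 0, 0],
    [0, 0, 10, 0, 0, 0]
  ]
}}

```text
time: 3.08
tcp_pos: [0.5591, 0.024, 0.0622]
ee_rot: [0.225, 1.559, -0.225]
contact_force: [-0.7, -0.8, -0.2]
gripper_width: -0.001
```

```bash
python3 - <<'E'
from h import *
from rig import robot
o=robot.observe();print(where(o),o["contact_force"])
im=robot.get_image("wrist");cv2.imwrite("pics/w3.png",im[:,:,::-1])
im=robot.get_image("side")[140:255,210:325,::-1];cv2.imwrite("pics/s3.png",cv2.resize(im,(590,590),interpolation=cv2.INTER_CUBIC))
E
```

```text
(array([-48.5,   2.8]), np.float64(62.2), 'zyaw-ledge', np.float64(-0.49), 'down', array([-2.e-04,  0.e+00, -1.e+00])) [-0.7358075  -0.78226455 -0.18212131]
```

View pics/w3.png

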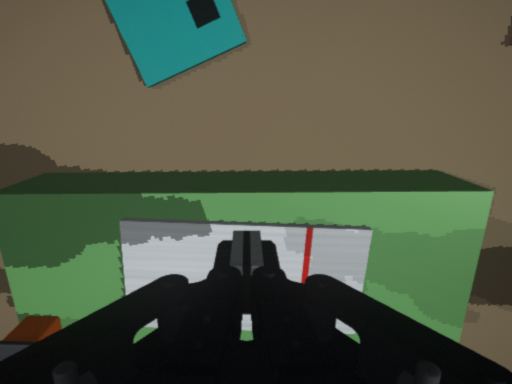

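View pics/s3.png

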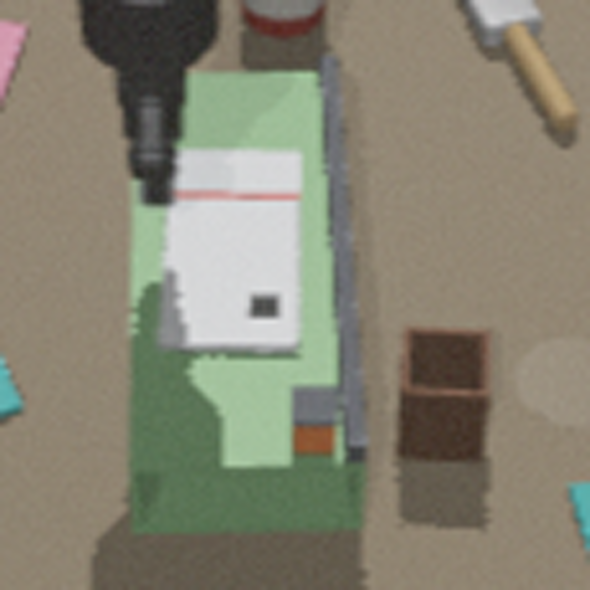

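```bash
python3 - <<'E'
from h import *
from rig import robot
o=robot.observe();s=robot.calibration("side");k=robot.calibration("scene");c=robot.calibration("wrist")
print(proj(c,o["tcp_pos"]),(proj(s,o["tcp_pos"])-[210,140])*5.13,proj(k,o["tcp_pos"]))
im=robot.get_image("scene")[135:255,190:310,::-1];cv2.imwrite("pics/k3.png",cv2.resize(im,(600,600),interpolation=cv2.INTER_CUBIC))
E
```

```text
[[245.88308699 218.03981922]] [[152.6829505  242.50780083]] [[264.86756915 190.8542021 ]]
```

View pics/k3.png

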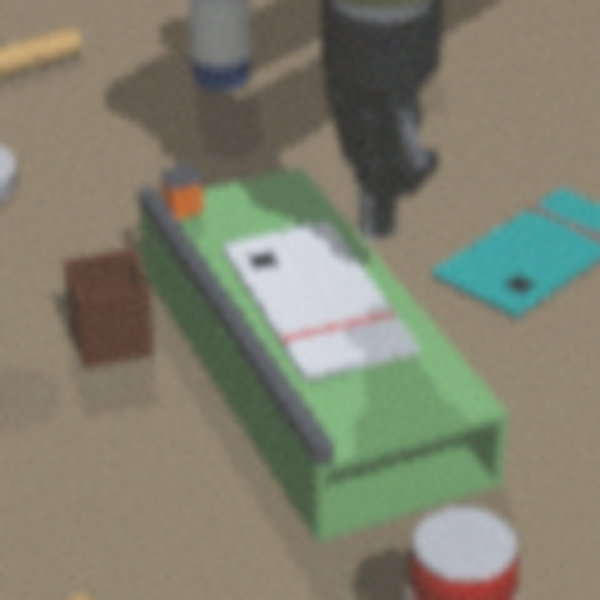

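```bash
python3 - <<'E'
from h import *
from rig import robot
o=robot.observe();s=robot.calibration("side");k=robot.calibration("scene");c=robot.calibration("wrist")
M=R.from_rotvec(o["ee_rot"]).as_matrix()
obs=[(s,np.array([[158,204]])/5.13+[210,140]),(k,np.array([[376,237]])/5+[190,135])]
f=lambda p:np.concatenate([(proj(q,p)-uv).ravel() for q,uv in obs])
r=least_squares(f,o["tcp_pos"]);print(r.x,r.fun,M.T@(r.x-o["tcp_pos"])*1000)
for d in (0,-10,-20,-30):
  p=o["tcp_pos"]+M@np.array([d,0,-11])/1000
  p2=o["tcp_pos"]+M@np.array([d,0,0])/1000
  print(d,proj(c,p).round(1),((proj(s,p2)-[210,140])*5.13).round(),((proj(k,p2)-[190,135])*5).round())
E
```

```text
[0.56119677 0.02313448 0.09617914] [-0.67549437 -0.25761946 -0.76866699  0.2557473 ] [-33.92067056  -0.29010254   2.25876409]
0 [[245.9 201.8]] [[152. 243.]] [[375. 279.]]
-10 [[245.9 207.2]] [[152. 231.]] [[375. 267.]]
-20 [[245.8 213.1]] [[151. 219.]] [[375. 255.]]
-30 [[245.8 219.8]] [[151. 207.]] [[375. 243.]]
```

```bash
python3 - <<'E'
from h import *
from rig import robot
a=robot.get_image("side")[130:210,205:265,::-1]
b=robot.get_image("scene")[130:210,235:295,::-1]
c=robot.get_image("wrist")[190:290,190:310,::-1]
rs=lambda x,w,h:cv2.resize(x,(w,h),interpolation=cv2.INTER_CUBIC)
cv2.imwrite("pics/z3.png",np.hstack([rs(a,390,520),rs(b,390,520)]))
cv2.imwrite("pics/z3w.png",rs(c,600,500))
E
```

```text
(no output)
```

View pics/z3.png

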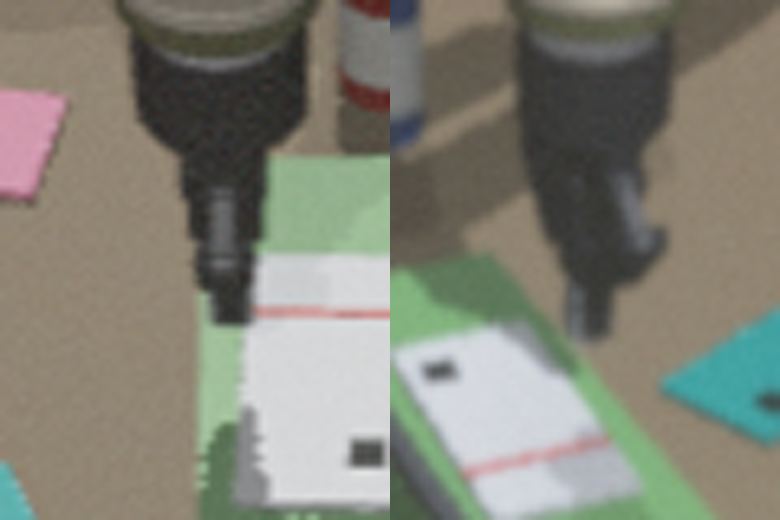

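View pics/z3w.png

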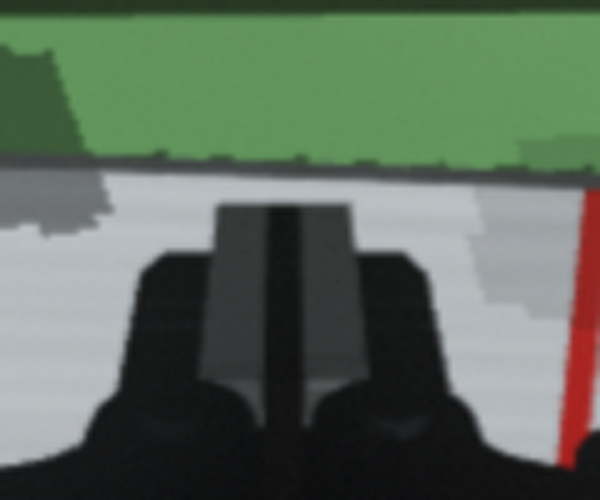

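The side and scene pictures agree: the real fingertips are about 34 mm above the reported TCP, over the blank, and the blank hasn't moved. I'll back off, lower, and re-measure the tip.

Emit:
{"method": "step_arm", "body": {
  "moves": [
    [0, 0, -10, 0, 0, 0],
    [0, 0, -20, 0, 0, 0],
    [0, 0, -30, 0.2, 0, 0],
    [0, 0, -34, 0.4, 0, 0],
    [0, 0, -34, 0.4, 0, 0]
  ]
}}

```text
time: 3.8
tcp_pos: [0.5258, 0.0339, 0.0623]
ee_rot: [0.23, 1.559, -0.23]
contact_force: [-0.2, 0.8, 0.2]
gripper_width: 0.0
```

Emit:
{"method": "step_arm", "body": {
  "moves": [
    [6, 0, 0, 0, 0, 0],
    [12, 0, 0, 0, 0, 0],
    [17, 0, 0, 0, 0, 0],
    [20, 0, 0, 0, 0, 0],
    [20, 0, 0, 0, 0, 0]
  ]
}}

```text
time: 4.22
tcp_pos: [0.5256, 0.0336, 0.0408]
ee_rot: [0.23, 1.561, -0.231]
contact_force: [-0.1, -0.3, -0.5]
gripper_width: -0.002
```

```bash
cat > look.py <<'E'
import sys
from h import *
from rig import robot
t=sys.argv[1]
o=robot.observe();print(where(o),o["time"],o["contact_force"].round(1))
rs=lambda x,w,h:cv2.resize(x,(w,h),interpolation=cv2.INTER_CUBIC)
s=robot.calibration("side");k=robot.calibration("scene")
a=robot.get_image("side")[140:240,210:288,::-1];b=robot.get_image("scene")[150:250,215:293,::-1]
cv2.imwrite(f"pics/{t}.png",np.hstack([rs(a,390,500),rs(b,390,500)]))
M=R.from_rotvec(o["ee_rot"]).as_matrix()
for d in (0,-20,-30,-35,-40):
  p2=o["tcp_pos"]+M@np.array([d,0,0])/1000
  print(d,((proj(s,p2)-[210,140])*5).round(),((proj(k,p2)-[215,150])*5).round()+[390,0])
E
python3 look.py z4
```

```text
(array([-83.4,   2.8]), np.float64(40.8), 'zyaw-ledge', np.float64(-0.89), 'down', array([-2.3e-03,  1.0e-04, -1.0e+00])) 4.2167 [-0.1 -0.3 -0.5]
0 [[ 93. 261.]] [[684. 218.]]
-20 [[ 92. 239.]] [[685. 194.]]
-30 [[ 91. 228.]] [[686. 182.]]
-35 [[ 90. 222.]] [[686. 176.]]
-40 [[ 90. 216.]] [[686. 170.]]
```

View pics/z4.png

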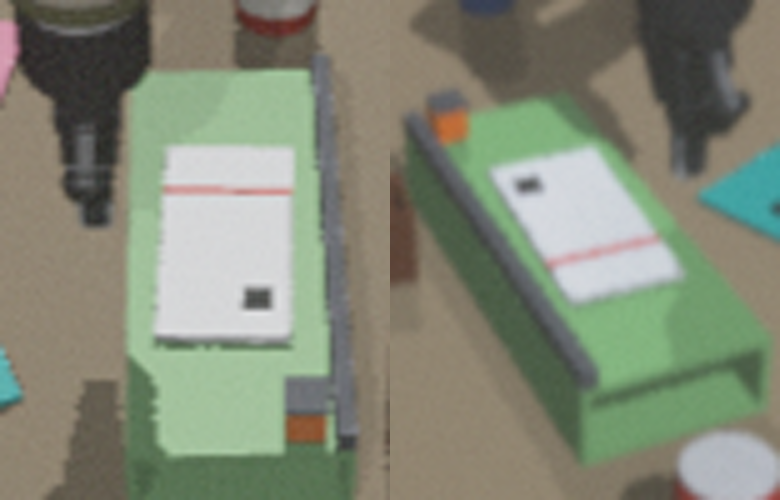

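Emit:
{"method": "step_arm", "body": {
  "moves": [
    [0, 0, 6, -0.5, 0, 0],
    [0, 0, 12, -0.9, 0, 0],
    [0, 0, 17, -0.9, 0, 0],
    [2, 0, 20, -0.9, 0, 0],
    [4, 0, 20, -0.9, 0, 0]
  ]
}}

```text
time: 4.73
tcp_pos: [0.5467, 0.0275, 0.0385]
ee_rot: [0.218, 1.559, -0.218]
contact_force: [-0.4, 0.2, -0.2]
gripper_width: -0.0
```

Emit:
{"method": "step_arm", "body": {
  "moves": [
    [1, 0, 0, 0, 0, 0],
    [2, 0, 0, 0, 0, 0],
    [3, 0, 0, 0, 0, 0],
    [3, 0, 0, 0, 0, 0]
  ]
}}

```text
time: 5.07
tcp_pos: [0.5452, 0.028, 0.0349]
ee_rot: [0.218, 1.56, -0.218]
contact_force: [-0.8, -0.5, -0.1]
gripper_width: 0.0
```

Emit:
{"method": "step_arm", "body": {
  "moves": [
    [1, 0, 0, 0, 0, 0],
    [1, 0, 0, 0, 0, 0],
    [2, 0, 0, 0, 0, 0],
    [2, 0, 0, 0, 0, 0]
  ]
}}

```text
time: 5.4
tcp_pos: [0.5455, 0.0279, 0.0332]
ee_rot: [0.218, 1.56, -0.218]
contact_force: [-0.4, 0.6, -0.9]
gripper_width: -0.001
```

```bash
python3 look.py z5
```

```text
(array([-62.6,   2.8]), np.float64(33.2), 'zyaw-ledge', np.float64(0.01), 'down', array([-0., -0., -1.])) 5.4 [-0.4  0.6 -0.9]
0 [[127. 269.]] [[657. 234.]]
-20 [[126. 247.]] [[658. 210.]]
-30 [[125. 236.]] [[658. 198.]]
-35 [[125. 230.]] [[658. 192.]]
-40 [[125. 224.]] [[658. 186.]]
```

View pics/z5.png

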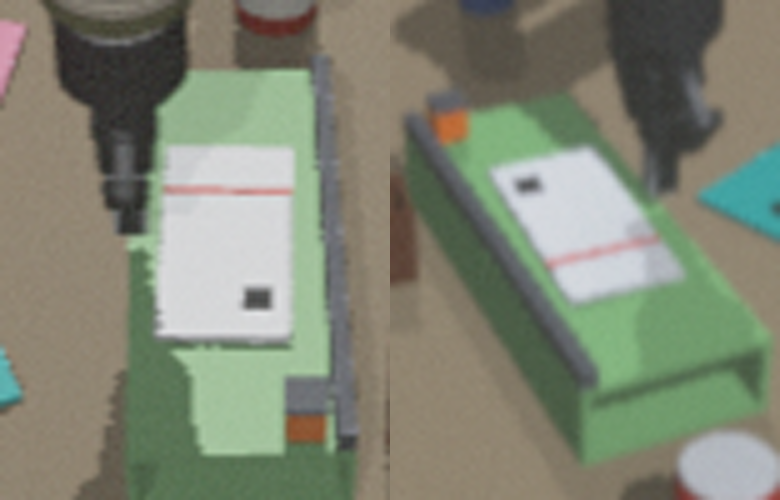

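Emit:
{"method": "step_arm", "body": {
  "moves": [
    [1, 0, 0, 0, 0, 0],
    [1, 0, 0, 0, 0, 0],
    [2, 0, 0, 0, 0, 0],
    [2, 0, 0, 0, 0, 0]
  ]
}}

```text
time: 5.83
tcp_pos: [0.5454, 0.0279, 0.0311]
ee_rot: [0.218, 1.56, -0.218]
contact_force: [0.3, -0.4, -0.6]
gripper_width: 0.0
```

Emit:
{"method": "step_arm", "body": {
  "moves": [
    [1, 0, 0, 0, 0, 0],
    [1, 0, 0, 0, 0, 0],
    [1, 0, 0, 0, 0, 0]
  ]
}}

```text
time: 6.08
tcp_pos: [0.5455, 0.0279, 0.0302]
ee_rot: [0.218, 1.56, -0.218]
contact_force: [-0.3, 0.1, 1.1]
gripper_width: -0.002
```

Emit:
{"method": "step_arm", "body": {
  "moves": [
    [1, 0, 0, 0, 0, 0],
    [1, 0, 0, 0, 0, 0],
    [1, 0, 0, 0, 0, 0]
  ]
}}

```text
time: 6.33
tcp_pos: [0.5455, 0.0279, 0.0292]
ee_rot: [0.218, 1.56, -0.218]
contact_force: [0.8, -0.9, -1.0]
gripper_width: -0.0
```

Emit:
{"method": "step_arm", "body": {
  "moves": [
    [1, 0, 0, 0, 0, 0],
    [1, 0, 0, 0, 0, 0],
    [1, 0, 0, 0, 0, 0]
  ]
}}

```text
time: 6.58
tcp_pos: [0.5455, 0.0279, 0.0282]
ee_rot: [0.218, 1.56, -0.218]
contact_force: [0.4, 0.1, -0.4]
gripper_width: -0.002
```

Emit:
{"method": "step_arm", "body": {
  "moves": [
    [1, 0, 0, 0, 0, 0],
    [1, 0, 0, 0, 0, 0],
    [1, 0, 0, 0, 0, 0]
  ]
}}

```text
time: 6.83
tcp_pos: [0.5455, 0.0279, 0.0272]
ee_rot: [0.218, 1.56, -0.218]
contact_force: [0.1, 0.6, 0.2]
gripper_width: -0.0
```

```bash
python3 look.py z6; python3 - <<'E'
from rig import robot
import cv2
c=robot.get_image("wrist")[160:320,110:390,::-1]
cv2.imwrite("pics/z6w.png",cv2.resize(c,None,fx=2.7,fy=2.7,interpolation=cv2.INTER_CUBIC))
E
```

```text
(array([-62.7,   2.8]), np.float64(27.2), 'zyaw-ledge', np.float64(0.01), 'down', array([-2.e-04,  0.e+00, -1.e+00])) 6.8333 [0.1 0.6 0.2]
0 [[128. 276.]] [[657. 241.]]
-20 [[126. 254.]] [[658. 217.]]
-30 [[126. 243.]] [[658. 205.]]
-35 [[125. 237.]] [[658. 199.]]
-40 [[125. 231.]] [[658. 193.]]
```

View pics/z6.png

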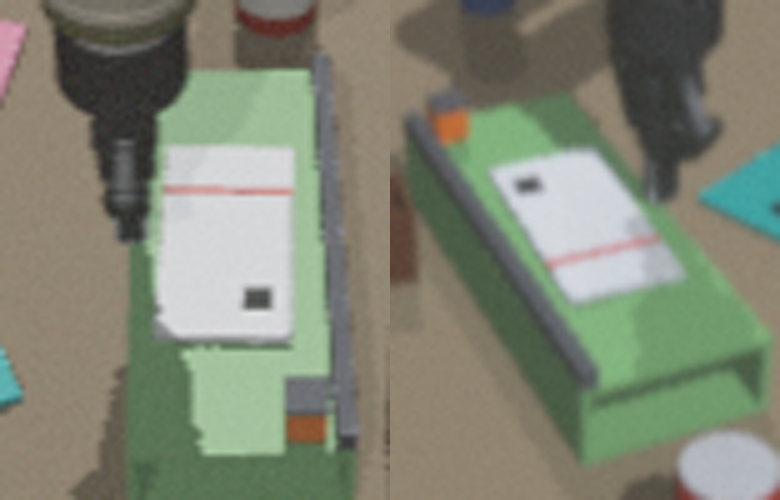

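View pics/z6w.png

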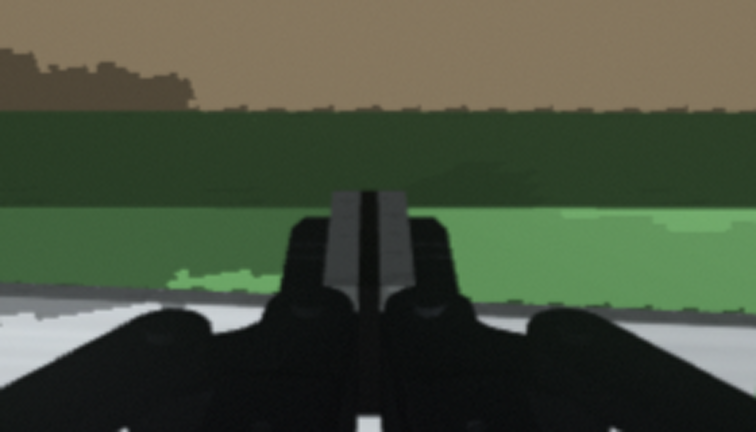

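```bash
python3 - <<'E'
from h import *
from rig import robot
o=robot.observe();c=robot.calibration("wrist");M=R.from_rotvec(o["ee_rot"]).as_matrix()
for d in (0,-25,-30,-35,-40,-45):
  for z in (-11,-6,0): print(d,z,proj(c,o["tcp_pos"]+M@np.array([d,0,z])/1000).round(1)[0],end=' | ')
  print()
print(L(LP,ray(c,[(246,230.4),(246,236.7)],.06))*1000)
E
```

```text
0 -11 [245.8 201.8] | 0 -6 [245.8 209.3] | 0 0 [245.8 218.2] | 
-25 -11 [245.8 216.4] | -25 -6 [245.8 224.8] | -25 0 [245.8 234.8] | 
-30 -11 [245.8 219.9] | -30 -6 [245.8 228.5] | -30 0 [245.8 238.7] | 
-35 -11 [245.8 223.5] | -35 -6 [245.8 232.4] | -35 0 [245.8 242.8] | 
-40 -11 [245.7 227.4] | -40 -6 [245.7 236.5] | -40 0 [245.7 247.2] | 
-45 -11 [245.7 231.5] | -45 -6 [245.7 240.8] | -45 0 [245.7 251.8] | 
[[-68.6319661    2.93721518]
 [-64.98290147   2.93788886]]
```

Allowing for the finger's thickness (I was seeing the near-face edges) and the wrist view, the tip is nearer 44 mm above the reported TCP. That puts it at about z 71, which fits with no contact so far. I'll keep probing down.

Emit:
{"method": "step_arm", "body": {
  "moves": [
    [1, 0, 0, 0, 0, 0],
    [2, 0, 0, 0, 0, 0],
    [3, 0, 0, 0, 0, 0],
    [4, 0, 0, 0, 0, 0],
    [4, 0, 0, 0, 0, 0]
  ]
}}

```text
time: 7.4
tcp_pos: [0.5453, 0.0279, 0.0229]
ee_rot: [0.218, 1.56, -0.218]
contact_force: [0.7, 0.6, -0.2]
gripper_width: -0.002
```

Emit:
{"method": "step_arm", "body": {
  "moves": [
    [1, 0, 0, 0, 0, 0],
    [1, 0, 0, 0, 0, 0],
    [2, 0, 0, 0, 0, 0],
    [2, 0, 0, 0, 0, 0]
  ]
}}

```text
time: 7.73
tcp_pos: [0.5455, 0.0279, 0.0211]
ee_rot: [0.218, 1.56, -0.218]
contact_force: [0.1, 0.0, 0.5]
gripper_width: -0.001
```

Emit:
{"method": "step_arm", "body": {
  "moves": [
    [1, 0, 0, 0, 0, 0],
    [1, 0, 0, 0, 0, 0],
    [1, 0, 0, 0, 0, 0]
  ]
}}

```text
time: 7.98
tcp_pos: [0.5455, 0.0279, 0.0202]
ee_rot: [0.218, 1.56, -0.218]
contact_force: [-0.1, 0.4, -0.2]
gripper_width: 0.004
```

Emit:
{"method": "step_arm", "body": {
  "moves": [
    [1, 0, 0, 0, 0, 0],
    [1, 0, 0, 0, 0, 0],
    [1, 0, 0, 0, 0, 0]
  ]
}}

```text
time: 8.23
tcp_pos: [0.5457, 0.0279, 0.02]
ee_rot: [0.218, 1.56, -0.218]
contact_force: [-4.1, 0.6, 6.9]
gripper_width: 0.0
```

Contact at reported z 0.020 means the tip is 40 mm behind the reported TCP. I'll raise 3 mm and push towards the fence.

Emit:
{"method": "step_arm", "body": {
  "moves": [
    [-1, 0, 0, 0, 0, 0],
    [-2, 0, 0, 0, 0, 0],
    [-3, 0, 0, 0, 0, 0],
    [-3, 0, 2, 0, 0, 0],
    [-3, 0, 4, 0, 0, 0]
  ]
}}

```text
time: 8.65
tcp_pos: [0.5496, 0.0268, 0.0223]
ee_rot: [0.218, 1.56, -0.218]
contact_force: [-0.8, 0.2, 0.5]
gripper_width: 0.002
```

Emit:
{"method": "step_arm", "body": {
  "moves": [
    [0, 0, 2, 0, 0, 0],
    [0, 0, 4, 0, 0, 0],
    [0, 0, 6, 0, 0, 0],
    [0, 0, 8, 0, 0, 0],
    [0, 0, 10, 0, 0, 0]
  ]
}}

```text
time: 9.07
tcp_pos: [0.5591, 0.024, 0.0221]
ee_rot: [0.218, 1.56, -0.218]
contact_force: [-1.2, -0.1, 0.3]
gripper_width: -0.003
```

```bash
python3 look.py z7
```

```text
(array([-48.6,   2.8]), np.float64(22.1), 'zyaw-ledge', np.float64(0.01), 'down', array([-5.e-04,  0.e+00, -1.e+00])) 9.0667 [-1.2 -0.1  0.3]
0 [[151. 281.]] [[638. 252.]]
-20 [[150. 259.]] [[639. 228.]]
-30 [[149. 248.]] [[639. 216.]]
-35 [[149. 242.]] [[639. 210.]]
-40 [[149. 237.]] [[639. 204.]]
```

View pics/z7.png

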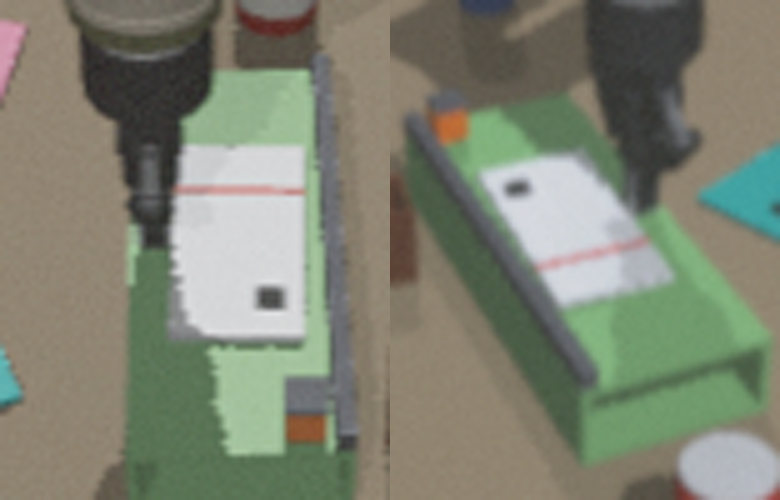

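The blank is moving with the finger. On to the fence.

Emit:
{"method": "step_arm", "body": {
  "moves": [
    [0, 0, 2, 0, 0, 0],
    [0, 0, 4, 0, 0, 0],
    [0, 0, 5, 0, 0, 0],
    [0, 0, 6, 0, 0, 0]
  ]
}}

```text
time: 9.5
tcp_pos: [0.5649, 0.0223, 0.0222]
ee_rot: [0.218, 1.56, -0.218]
contact_force: [-1.6, 0.9, -0.6]
gripper_width: -0.004
```

Emit:
{"method": "step_arm", "body": {
  "moves": [
    [0, 0, 1, 0, 0, 0],
    [0, 0, 2, 0, 0, 0],
    [0, 0, 3, 0, 0, 0],
    [0, 0, 3, 0, 0, 0]
  ]
}}

```text
time: 9.83
tcp_pos: [0.5676, 0.0214, 0.0222]
ee_rot: [0.218, 1.56, -0.218]
contact_force: [-2.2, -0.3, -0.1]
gripper_width: 0.006
```

Emit:
{"method": "step_arm", "body": {
  "moves": [
    [0, 0, 1, 0, 0, 0],
    [0, 0, 2, 0, 0, 0],
    [0, 0, 2, 0, 0, 0]
  ]
}}

```text
time: 10.08
tcp_pos: [0.5694, 0.0209, 0.0221]
ee_rot: [0.218, 1.56, -0.218]
contact_force: [-3.5, -1.6, -0.0]
gripper_width: 0.001
```

```bash
python3 look.py z8
```

```text
(array([-37.7,   2.6]), np.float64(22.1), 'zyaw-ledge', np.float64(0.01), 'down', array([-6.e-04, -2.e-04, -1.e+00])) 10.0833 [-3.5 -1.6 -0. ]
0 [[168. 281.]] [[624. 255.]]
-20 [[167. 259.]] [[625. 232.]]
-30 [[167. 248.]] [[625. 220.]]
-35 [[167. 242.]] [[625. 214.]]
-40 [[166. 236.]] [[625. 208.]]
```

View pics/z8.png

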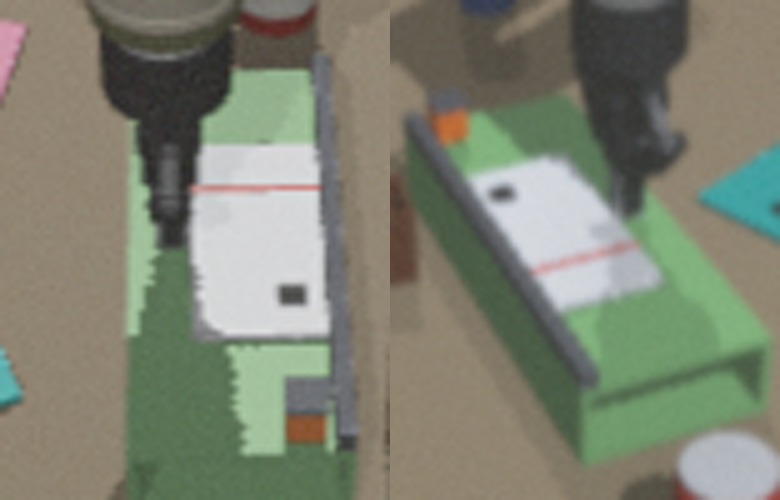

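Close to seated, with the force rising to about 3.5 N. I'll press on until it rises clearly.

Emit:
{"method": "step_arm", "body": {
  "moves": [
    [0, 0, 0.7, 0, 0, 0],
    [0, 0, 1.2, 0, 0, 0],
    [0, 0, 1.2, 0, 0, 0]
  ]
}}

```text
time: 10.43
tcp_pos: [0.5696, 0.0209, 0.022]
ee_rot: [0.218, 1.562, -0.218]
contact_force: [-8.4, -0.7, 3.7]
gripper_width: -0.002
```

Emit:
{"method": "step_arm", "body": {
  "moves": [
    [0, 0, 0.7, 0, 0, 0],
    [0, 0, 1.2, 0, 0, 0],
    [0, 0, 1.2, 0, 0, 0]
  ]
}}

```text
time: 10.68
tcp_pos: [0.5696, 0.0208, 0.0219]
ee_rot: [0.218, 1.565, -0.218]
contact_force: [-13.7, 1.1, 8.0]
gripper_width: 0.001
```

Emit:
{"method": "step_arm", "body": {
  "moves": [
    [0, 0, -6, 0, 0, 0],
    [0, 0, -14, 0, 0, 0],
    [-12, 0, -20, 0, 0, 0],
    [-28, 0, -20, 0, 0, 0],
    [-45, 0, -20, 0, 0, 0]
  ]
}}

```text
time: 11.1
tcp_pos: [0.5519, 0.0263, 0.0673]
ee_rot: [0.218, 1.56, -0.217]
contact_force: [0.5, 0.8, 0.6]
gripper_width: -0.001
```

Emit:
{"method": "step_arm", "body": {
  "moves": [
    [0, -25, 10, 0, 0, 0],
    [0, -50, 25, 0, 0, 0],
    [0, -75, 42, 0, 0, 0],
    [0, -95, 60, 0, 0, 0],
    [0, -110, 75, 0, 0, 0]
  ]
}}

```text
time: 11.52
tcp_pos: [0.5957, -0.1025, 0.068]
ee_rot: [0.218, 1.557, -0.219]
contact_force: [0.9, 1.3, -0.3]
gripper_width: 0.001
```

Emit:
{"method": "step_arm", "body": {
  "moves": [
    [0, 0, 0, 0, 0, 0],
    [0, 0, 0, 0, 0, 0]
  ]
}}

```text
time: 11.68
tcp_pos: [0.5952, -0.1013, 0.0675]
ee_rot: [0.219, 1.558, -0.219]
contact_force: [-0.1, 0.1, 0.5]
gripper_width: -0.002
```

```bash
python3 look.py z9; python3 - <<'E'
from rig import robot
import cv2
c=robot.get_image("wrist")[:,:,::-1]
cv2.imwrite("pics/w9.png",c)
E
```

```text
(array([  20.5, -107.8]), np.float64(67.5), 'zyaw-ledge', np.float64(-0.09), 'down', array([ 1.2e-03, -1.0e-04, -1.0e+00])) 11.6833 [-0.1  0.1  0.5]
0 [[268. 367.]] [[485. 140.]]
-20 [[268. 344.]] [[484. 116.]]
-30 [[268. 333.]] [[484. 104.]]
-35 [[268. 327.]] [[484.  98.]]
-40 [[268. 321.]] [[484.  92.]]
```

View pics/z9.png

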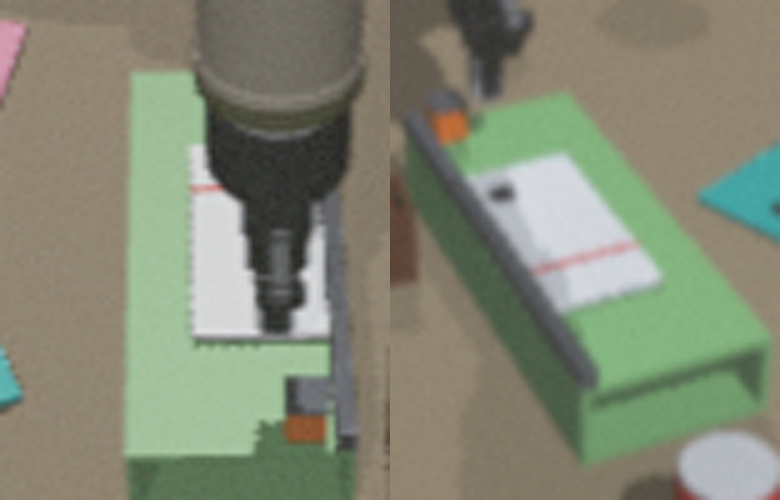

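View pics/w9.png

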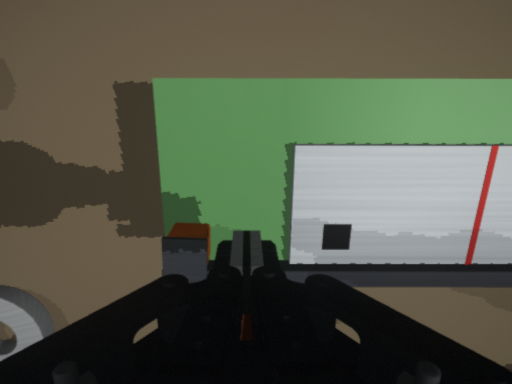

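```bash
python3 - <<'E'
from h import *
from rig import robot
c=robot.calibration("wrist")
print(L(LP,ray(c,[(294.5,144.5),(289.5,263.5),(511,145)],.066))*1000,L(LP,ray(c,[(153,79),(511,79)],.06))*1000,L(LP,ray(c,[(162,238),(208,238)],.089))*1000)
o=robot.observe();print(delta(o,(.015,-.104),.0225))
E
```

```text
[[-27.53041845 -77.18880751]
 [ 52.43244871 -76.87809601]
 [-27.3613194   52.51489744]] [[ -64.70027773 -160.40533914]
 [ -64.93714218   48.1940156 ]] [[  22.8138494  -154.30778664]
 [  22.79321664 -127.94705301]]
(array([44.7,  2.2, -4.2]), array([ 0.5909143 , -0.09612777,  0.0225    ]))
```

The wrist view confirms it's flat: the long edges are at ledge x −27.5 and +52.4 (fence at 53) and the rear end is at y −77. Descending behind it.

Emit:
{"method": "step_arm", "body": {
  "moves": [
    [0, 6, -5, 0, 0, 0],
    [10, 6, -5, 0, 0, 0],
    [22, 6, -5, 0, 0, 0],
    [34, 6, -5, 0, 0, 0],
    [38, 6, -5, 0, 0, 0]
  ]
}}

```text
time: 12.25
tcp_pos: [0.5893, -0.0925, 0.0257]
ee_rot: [0.218, 1.564, -0.217]
contact_force: [-0.5, 0.7, 0.7]
gripper_width: 0.002
```

Emit:
{"method": "step_arm", "body": {
  "moves": [
    [3, 0, 0, 0, 0, 0],
    [6, 0, 0, 0, 0, 0],
    [6, 0, 0, 0, 0, 0]
  ]
}}

```text
time: 12.5
tcp_pos: [0.5912, -0.0934, 0.0225]
ee_rot: [0.218, 1.561, -0.218]
contact_force: [0.6, 0.4, -0.1]
gripper_width: -0.001
```

```bash
python3 look.py z10
```

```text
(array([  14.5, -101.3]), np.float64(22.5), 'zyaw-ledge', np.float64(0.0), 'down', array([-9.e-04,  2.e-04, -1.e+00])) 12.5 [ 0.6  0.4 -0.1]
0 [[257. 408.]] [[498. 195.]]
-20 [[257. 387.]] [[497. 172.]]
-30 [[257. 376.]] [[497. 160.]]
-35 [[257. 370.]] [[497. 154.]]
-40 [[257. 364.]] [[497. 148.]]
```

View pics/z10.png

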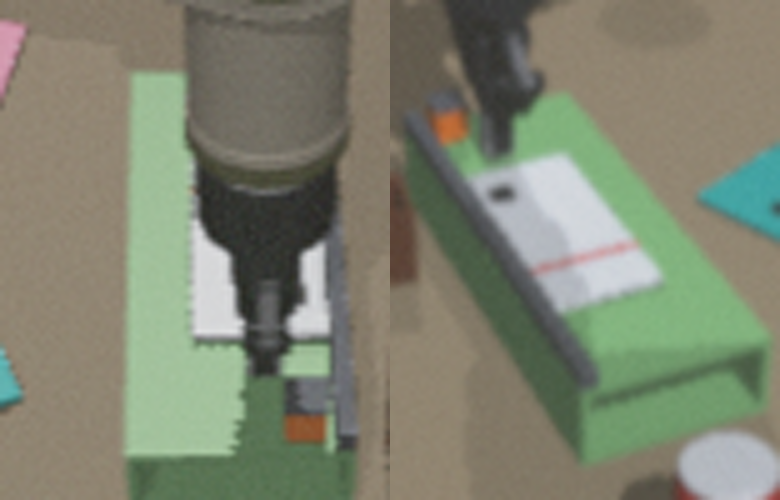

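Emit:
{"method": "step_arm", "body": {
  "moves": [
    [0, 4, 0, 0, 0, 0],
    [0, 8, 0, 0, 0, 0],
    [0, 12, 0, 0, 0, 0],
    [0, 16, 0, 0, 0, 0],
    [0, 20, 0, 0, 0, 0]
  ]
}}

```text
time: 13.02
tcp_pos: [0.5973, -0.0738, 0.0235]
ee_rot: [0.217, 1.559, -0.218]
contact_force: [-0.4, -2.1, 0.9]
gripper_width: -0.0
```

Emit:
{"method": "step_arm", "body": {
  "moves": [
    [0, 5, 0, 0, 0, 0],
    [0, 10, 0, 0, 0, 0],
    [0, 15, 0, 0, 0, 0],
    [0, 20, 0, 0, 0, 0],
    [0, 25, 0, 0, 0, 0]
  ]
}}

```text
time: 13.43
tcp_pos: [0.604, -0.0496, 0.0234]
ee_rot: [0.218, 1.56, -0.218]
contact_force: [-0.3, -2.3, 2.5]
gripper_width: 0.002
```

```bash
python3 look.py z11; python3 - <<'E'
from rig import robot
import cv2
c=robot.get_image("wrist")[:,:,::-1]
cv2.imwrite("pics/w11.png",c)
E
```

```text
(array([ 14.9, -55.7]), np.float64(23.4), 'zyaw-ledge', np.float64(0.01), 'down', array([ 1.e-04, -1.e-04, -1.e+00])) 13.4333 [-0.3 -2.3  2.5]
0 [[255. 349.]] [[522. 227.]]
-20 [[255. 327.]] [[521. 204.]]
-30 [[255. 316.]] [[521. 192.]]
-35 [[255. 310.]] [[521. 186.]]
-40 [[255. 305.]] [[521. 180.]]
```

View pics/z11.png

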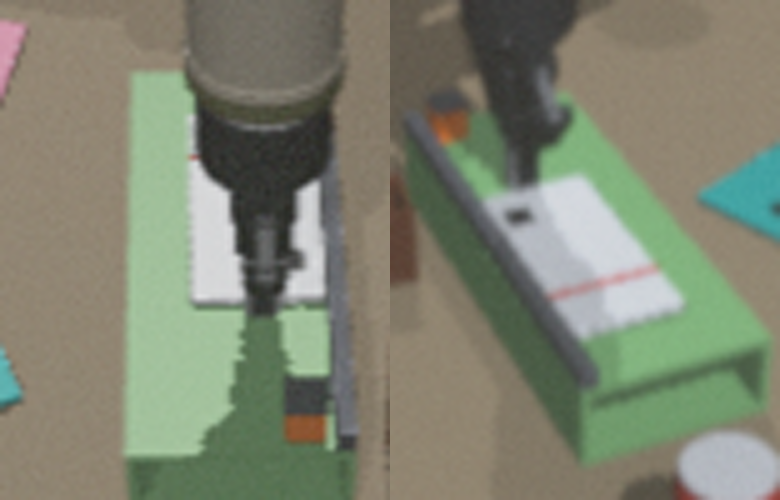

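View pics/w11.png

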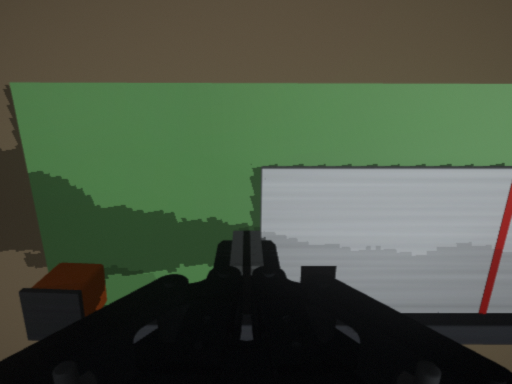

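```bash
python3 - <<'E'
from h import *
from rig import robot
c=robot.calibration("wrist");o=robot.observe()
print(where(o),o["contact_force"],L(LP,ray(c,[(262,167.5),(511,167)],.066))*1000)
E
```

```text
(array([ 14.6, -55.4]), np.float64(23.1), 'zyaw-ledge', np.float64(0.05), 'down', array([-2.e-04,  5.e-04, -1.e+00])) [-0.36182592 -0.00329935 -0.52724477] [[-27.73845709 -47.89846663]
 [-28.08652137  67.81376156]]
```

Emit:
{"method": "step_arm", "body": {
  "moves": [
    [0.5, 5, 0, 0, 0, 0],
    [1, 10, 0, 0, 0, 0],
    [1, 15, 0, 0, 0, 0],
    [1, 20, 0, 0, 0, 0],
    [1, 25, 0, 0, 0, 0]
  ]
}}

```text
time: 14.0
tcp_pos: [0.6107, -0.0254, 0.0221]
ee_rot: [0.218, 1.56, -0.218]
contact_force: [-1.1, -0.0, -0.3]
gripper_width: 0.0
```

Emit:
{"method": "step_arm", "body": {
  "moves": [
    [0, 5, 0, 0, 0, 0],
    [0, 10, 0, 0, 0, 0],
    [0, 15, 0, 0, 0, 0],
    [0, 20, 0, 0, 0, 0],
    [0, 25, 0, 0, 0, 0]
  ]
}}

```text
time: 14.42
tcp_pos: [0.6176, -0.0014, 0.0222]
ee_rot: [0.218, 1.56, -0.218]
contact_force: [-1.5, -1.4, -1.1]
gripper_width: -0.004
```

```bash
python3 look.py z12; python3 - <<'E'
from rig import robot
import cv2
c=robot.get_image("wrist")[:,:,::-1]
cv2.imwrite("pics/w12.png",c)
E
```

```text
(array([14.7, -5.6]), np.float64(22.2), 'zyaw-ledge', np.float64(0.02), 'down', array([-3.e-04,  1.e-04, -1.e+00])) 14.4167 [-1.5 -1.4 -1.1]
0 [[252. 289.]] [[550. 267.]]
-20 [[252. 267.]] [[550. 244.]]
-30 [[252. 256.]] [[550. 232.]]
-35 [[252. 250.]] [[549. 226.]]
-40 [[253. 245.]] [[549. 220.]]
```

View pics/z12.png

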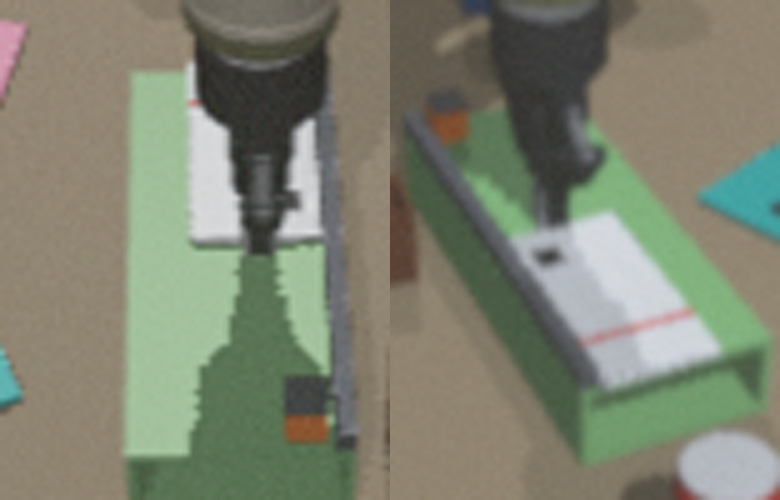

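View pics/w12.png

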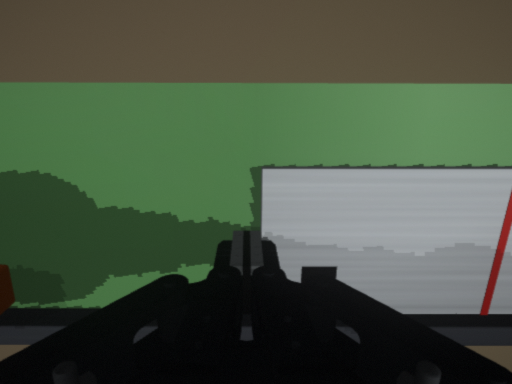

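Emit:
{"method": "step_arm", "body": {
  "moves": [
    [0, 5, 0, 0, 0, 0],
    [0, 10, 0, 0, 0, 0],
    [0, 15, 0, 0, 0, 0],
    [0, 19, 0, 0, 0, 0],
    [0, 22, 0, 0, 0, 0]
  ]
}}

```text
time: 14.98
tcp_pos: [0.6237, 0.0197, 0.0223]
ee_rot: [0.218, 1.56, -0.218]
contact_force: [-0.9, -1.5, 1.0]
gripper_width: -0.005
```

Emit:
{"method": "step_arm", "body": {
  "moves": [
    [0, 3, 0, 0, 0, 0],
    [0, 5, 0, 0, 0, 0],
    [0, 7, 0, 0, 0, 0],
    [0, 8, 0, 0, 0, 0],
    [0, 8, 0, 0, 0, 0]
  ]
}}

```text
time: 15.4
tcp_pos: [0.6259, 0.0271, 0.0223]
ee_rot: [0.218, 1.56, -0.218]
contact_force: [0.9, -0.1, 0.4]
gripper_width: 0.0
```

```bash
python3 look.py z13; python3 - <<'E'
from rig import robot
import cv2
c=robot.get_image("wrist")[:,:,::-1]
cv2.imwrite("pics/w13.png",c)
E
```

```text
(array([14.8, 24.1]), np.float64(22.3), 'zyaw-ledge', np.float64(0.02), 'down', array([ 1.e-04,  2.e-04, -1.e+00])) 15.4 [ 0.9 -0.1  0.4]
0 [[251. 254.]] [[567. 291.]]
-20 [[251. 232.]] [[567. 268.]]
-30 [[251. 221.]] [[567. 256.]]
-35 [[251. 215.]] [[567. 249.]]
-40 [[251. 210.]] [[567. 243.]]
```

View pics/z13.png

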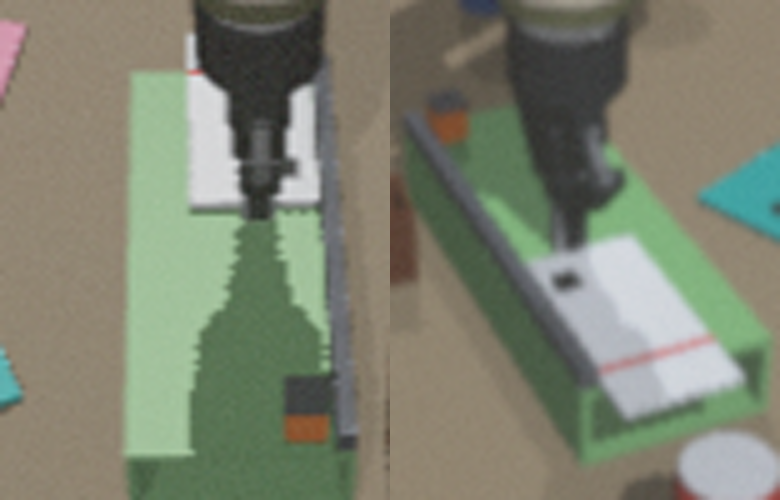

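View pics/w13.png

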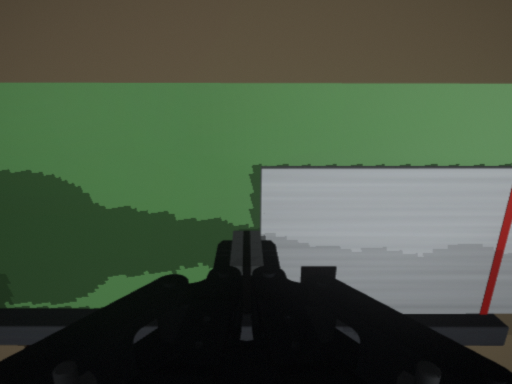

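Emit:
{"method": "step_arm", "body": {
  "moves": [
    [0, 2, 0, 0, 0, 0],
    [0, 4, 0, 0, 0, 0],
    [0, 5, 0, 0, 0, 0],
    [0, 6, 0, 0, 0, 0],
    [0, 6, 0, 0, 0, 0]
  ]
}}

```text
time: 15.97
tcp_pos: [0.6275, 0.0329, 0.0223]
ee_rot: [0.218, 1.56, -0.218]
contact_force: [0.1, -1.1, -0.1]
gripper_width: 0.0
```

Emit:
{"method": "step_arm", "body": {
  "moves": [
    [0, -4, 0, 0, 0, 0],
    [-5, -8, 0, 0, 0, 0],
    [-30, -8, -10, 0, 0, 0],
    [-60, 0, -35, 0, 0, 0],
    [-90, 20, -60, 0, 0, 0]
  ]
}}

```text
time: 16.38
tcp_pos: [0.5749, 0.0651, 0.1114]
ee_rot: [0.219, 1.561, -0.221]
contact_force: [0.1, 0.4, 1.0]
gripper_width: -0.002
```

Emit:
{"method": "step_arm", "body": {
  "moves": [
    [0, 25, -20, 0, 0, 0],
    [0, 50, -40, 0, 0, 0],
    [0, 75, -45, 0, 0, 0],
    [0, 80, -45, 0, 0, 0],
    [0, 80, -45, 0, 0, 0]
  ]
}}

```text
time: 16.8
tcp_pos: [0.5548, 0.1576, 0.1114]
ee_rot: [0.216, 1.559, -0.215]
contact_force: [0.0, -0.8, 0.2]
gripper_width: -0.002
```

```bash
python3 look.py z14; python3 - <<'E'
from rig import robot
import cv2
c=robot.get_image("wrist")[:,:,::-1]
cv2.imwrite("pics/w14.png",c)
E
```

```text
(array([-89.3, 130.2]), np.float64(111.4), 'zyaw-ledge', np.float64(0.15), 'down', array([ 9.e-04,  3.e-04, -1.e+00])) 16.8 [ 0.  -0.8  0.2]
0 [[83. 39.]] [[789. 231.]]
-20 [[81. 15.]] [[791. 205.]]
-30 [[80.  2.]] [[792. 191.]]
-35 [[80. -4.]] [[792. 184.]]
-40 [[ 79. -10.]] [[793. 178.]]
```

View pics/w14.png

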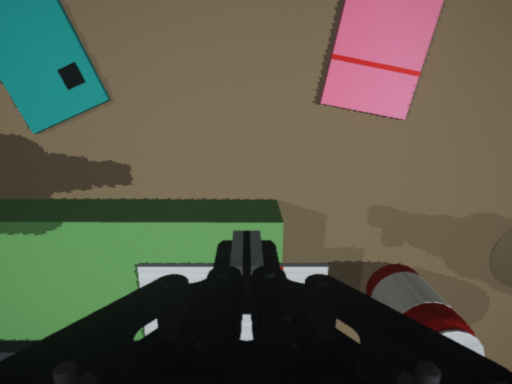

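View pics/z14.png

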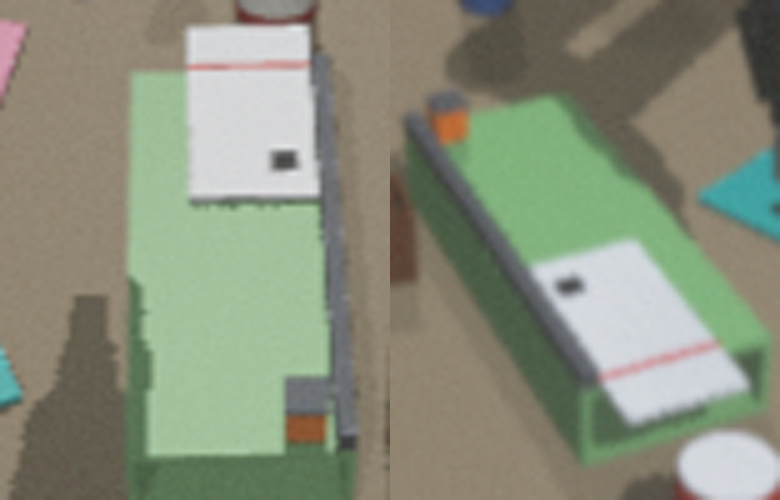

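```bash
python3 - <<'E'
import cv2
a=cv2.imread("pics/w14.png")[190:340,110:350]
cv2.imwrite("pics/c14.png",cv2.resize(a,None,fx=3.2,fy=3.2,interpolation=cv2.INTER_CUBIC))
E
```

```text
(no output)
```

View pics/c14.png

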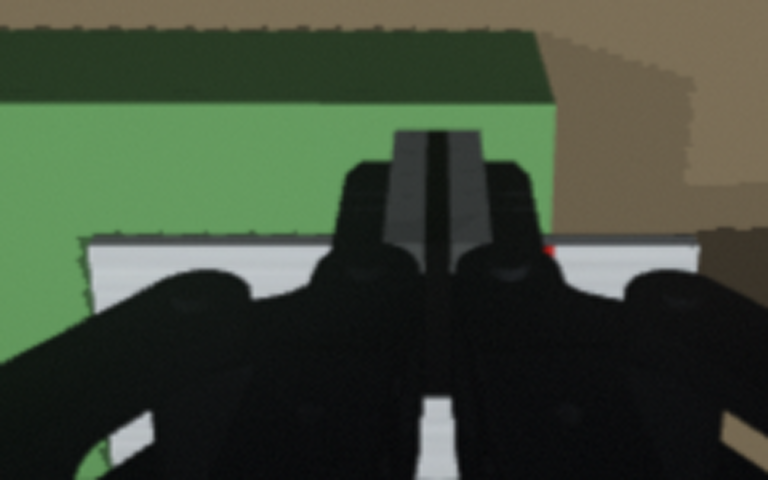

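Emit:
{"method": "step_arm", "body": {
  "moves": [
    [-20, -25, -20, 0, 0, 0],
    [-40, -50, -40, 0, 0, 0],
    [-40, -75, -50, 0, 0, 0],
    [-40, -80, -50, 0, 0, 0],
    [-40, -80, -50, 0, 0, 0]
  ]
}}

```text
time: 17.37
tcp_pos: [0.4847, 0.0908, 0.1511]
ee_rot: [0.22, 1.559, -0.221]
contact_force: [0.6, -0.3, 0.5]
gripper_width: -0.004
```

```bash
python3 - <<'E'
from rig import robot
from h import *
o=robot.observe();c=robot.calibration("wrist");print(where(o),c["position"],c["orientation"])
i=robot.get_image("wrist")[:,:,::-1]
cv2.imwrite("pics/w15.png",i)
import json;json.dump({k:np.array(v).tolist() for k,v in c.items()},open("c15.json","w"))
E
```

```text
(array([-138.4,   46.7]), np.float64(151.1), 'zyaw-ledge', np.float64(-0.18), 'down', array([ 9.e-04, -4.e-04, -1.e+00])) [0.41459595 0.1112062  0.33366614] [2.31645489 1.74297681 0.25494588]
```

View pics/w15.png

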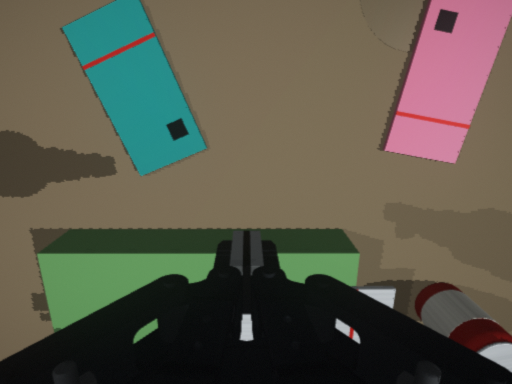

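Emit:
{"method": "step_arm", "body": {
  "moves": [
    [0, -8, 38, 0, 0, 0],
    [0, -16, 76, 0, 0, 0],
    [0, -24, 114, 0, 0, 0],
    [25, -28, 145, 0.1, 0, 0],
    [50, -28, 153, 0.2, 0, 0]
  ]
}}

```text
time: 17.83
tcp_pos: [0.6299, 0.0218, 0.101]
ee_rot: [0.222, 1.554, -0.222]
contact_force: [0.9, -0.3, 0.0]
gripper_width: -0.002
```

Emit:
{"method": "step_arm", "body": {
  "moves": [
    [20, 0, 0, 0, 0, 0],
    [30, 0, 0, 0, 0, 0],
    [30, 0, 0, 0, 0, 0],
    [30, 0, 0, 0, 0, 0]
  ]
}}

```text
time: 18.17
tcp_pos: [0.6238, 0.0246, 0.0702]
ee_rot: [0.22, 1.561, -0.22]
contact_force: [0.1, -0.4, 0.6]
gripper_width: -0.002
```

```bash
python3 - <<'E'
from rig import robot
from h import *
o=robot.observe();c=robot.calibration("wrist");print(where(o),o["time"])
i=robot.get_image("wrist")[:,:,::-1]
cv2.imwrite("pics/w16.png",i)
cv2.imwrite("pics/c16.png",cv2.resize(i[60:320,230:500],None,fx=2.3,fy=2.3,interpolation=cv2.INTER_CUBIC))
E
```

```text
(array([13.6, 21.1]), np.float64(70.2), 'zyaw-ledge', np.float64(-0.17), 'down', array([-1.6e-03,  2.0e-04, -1.0e+00])) 18.1667
```

View pics/c16.png

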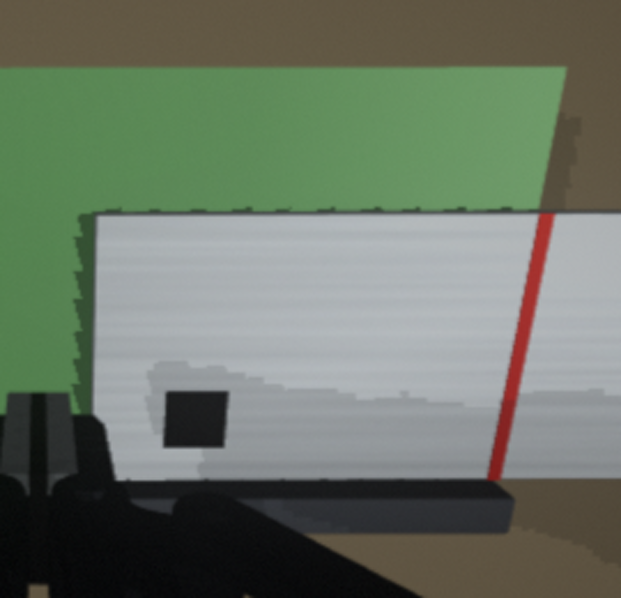

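```bash
python3 - <<'E'
from h import *
from rig import robot
c=robot.calibration("wrist")
T=lambda l:np.array(l)/2.3+[230,60]-0.3
print("end",L(LP,ray(c,T([(567,67),(541,208)]),.06))*1000)
print("line,rear",L(LP,ray(c,T([(546,214),(494.5,479),(96.5,214),(93,410)]),.066))*1000)
print("fence end top",L(LP,ray(c,T([(491,480),(514,498)]),.075))*1000)
E
```

```text
end [[-63.81886362 160.17957781]
 [-26.78130117 160.8297829 ]]
line,rear [[-26.13734564 158.20253681]
 [ 54.23186569 159.01842179]
 [-26.47544018  37.43635237]
 [ 31.12355548  37.62581869]]
fence end top [[ 49.1643891  151.50849915]
 [ 55.07014399 159.23100581]]
```

The line is about 2 mm short of the end. I'll go back down behind the blank and finish gently.

Emit:
{"method": "step_arm", "body": {
  "moves": [
    [12, -1, 1, -0.1, 0, 0],
    [24, -1, 1, -0.1, 0, 0],
    [36, -1, 1, -0.1, 0, 0],
    [43, -1, 1, -0.1, 0, 0],
    [48, -1, 1, -0.1, 0, 0]
  ]
}}

```text
time: 18.63
tcp_pos: [0.6236, 0.023, 0.0207]
ee_rot: [0.219, 1.562, -0.219]
contact_force: [-0.4, -0.3, -0.6]
gripper_width: -0.002
```

Emit:
{"method": "step_arm", "body": {
  "moves": [
    [0, 2, 0, 0, 0, 0],
    [0, 4, 0, 0, 0, 0],
    [0, 6, 0, 0, 0, 0],
    [0, 8, 0, 0, 0, 0],
    [0, 8, 0, 0, 0, 0]
  ]
}}

```text
time: 19.05
tcp_pos: [0.6277, 0.0312, 0.0234]
ee_rot: [0.219, 1.559, -0.219]
contact_force: [0.1, 0.1, 0.6]
gripper_width: -0.001
```

```bash
python3 - <<'E'
from h import *
from rig import robot
o=robot.observe();print(where(o),delta(o,(.0145,.0326),.0223),W(LP,[(.0145,.0326,0)]),o["contact_force"])
print(L(LP,[[.6275,.0329]]))
E
```

```text
(array([15.5, 28.5]), np.float64(23.4), 'zyaw-ledge', np.float64(-0.06), 'down', array([ 1.1e-03,  1.0e-04, -1.0e+00])) (array([ 1.1,  4.1, -1. ]), array([0.62788159, 0.03537595, 0.0223    ])) [[0.62788159 0.03537595 0.        ]] [0.08136463 0.06408228 0.56373915]
[[0.01481179 0.0301143 ]]
```

Emit:
{"method": "step_arm", "body": {
  "moves": [
    [0.5, 1, 0, 0, 0, 0],
    [1, 2, 0, 0, 0, 0],
    [1, 3, 0, 0, 0, 0],
    [1, 4, 0, 0, 0, 0],
    [1, 4, 0, 0, 0, 0]
  ]
}}

```text
time: 19.47
tcp_pos: [0.6283, 0.0345, 0.0218]
ee_rot: [0.219, 1.56, -0.219]
contact_force: [-0.8, -1.0, 0.6]
gripper_width: -0.003
```

```bash
python3 - <<'E'
from h import *
from rig import robot
o=robot.observe();print(where(o),o["contact_force"])
E
```

```text
(array([15.1, 31.8]), np.float64(21.8), 'zyaw-ledge', np.float64(-0.09), 'down', array([ 0.e+00, -2.e-04, -1.e+00])) [-0.77819883 -1.03614034  0.57235349]
```

Emit:
{"method": "step_arm", "body": {
  "moves": [
    [0, -4, 0, 0, 0, 0],
    [-5, -12, 0, 0, 0, 0],
    [-20, -12, 0, 0, 0, 0],
    [-40, -12, 0, 0, 0, 0],
    [-48, -12, 0, 0, 0, 0]
  ]
}}

```text
time: 19.88
tcp_pos: [0.6262, 0.0222, 0.0727]
ee_rot: [0.22, 1.556, -0.219]
contact_force: [0.3, 0.8, 1.0]
gripper_width: 0.001
```

Emit:
{"method": "step_arm", "body": {
  "moves": [
    [0, 0, 0, 0, 0, 0],
    [0, 0, 0, 0, 0, 0]
  ]
}}

```text
time: 20.05
tcp_pos: [0.6255, 0.0226, 0.0704]
ee_rot: [0.219, 1.558, -0.219]
contact_force: [1.0, -0.5, -0.6]
gripper_width: 0.001
```

```bash
python3 - <<'E'
from rig import robot
from h import *
o=robot.observe();c=robot.calibration("wrist");print(where(o),o["time"])
i=robot.get_image("wrist")[:,:,::-1]
cv2.imwrite("pics/c17.png",cv2.resize(i[60:320,230:500],None,fx=2.3,fy=2.3,interpolation=cv2.INTER_CUBIC))
E
```

```text
(array([15.7, 19.7]), np.float64(70.4), 'zyaw-ledge', np.float64(-0.1), 'down', array([ 1.7e-03, -1.0e-04, -1.0e+00])) 20.05
```

View pics/c17.png

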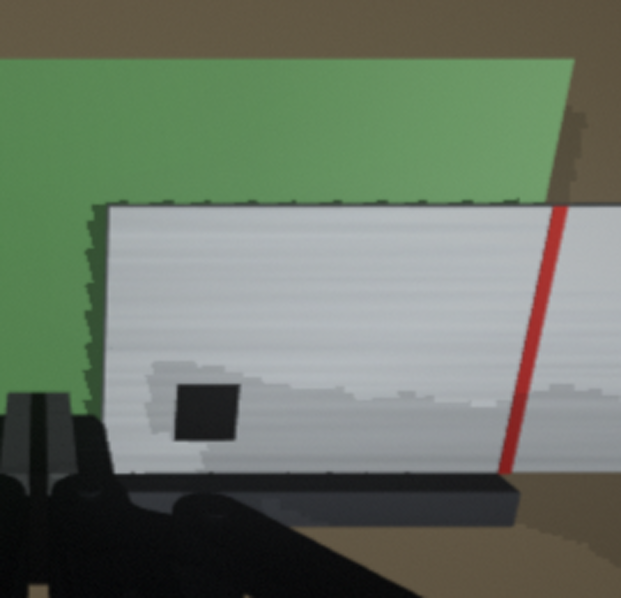

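```bash
python3 - <<'E'
from h import *
from rig import robot
c=robot.calibration("wrist")
T=lambda l:np.array(l)/2.3+[230,60]-0.3
print("end",L(LP,ray(c,T([(574,59),(548,201)]),.06))*1000)
print("line,rear",L(LP,ray(c,T([(560,207),(506,472),(108,207),(103,415)]),.066))*1000)
print("long edge",L(LP,ray(c,T([(110,206),(620,205)]),.066))*1000)
# fence foot occluded? blank far edge
print(L(LP,ray(c,T([(130,473),(490,472)]),.066))*1000)
k=robot.calibration("scene");s=robot.calibration("side")
for n,q in(("scene",k),("side",s)):
    i=robot.get_image(n)[:,:,::-1]
    a=i[195:255,245:305] if n=="scene" else i[135:195,220:280]
    cv2.imwrite(f"pics/{n}17.png",cv2.resize(a,(600,600),interpolation=cv2.INTER_CUBIC))
E
```

```text
end [[-65.55482783 157.89491001]
 [-28.9541297  158.67948779]]
line,rear [[-28.26749874 157.83501936]
 [ 50.4883893  158.31709103]
 [-28.45109809  38.36533547]
 [ 31.7964536   38.53454645]]
long edge [[-28.71544024  38.88656825]
 [-28.77348155 173.57300388]]
[[ 50.6384288   46.99726351]
 [ 50.48060092 153.57888619]]
```

View pics/scene17.png

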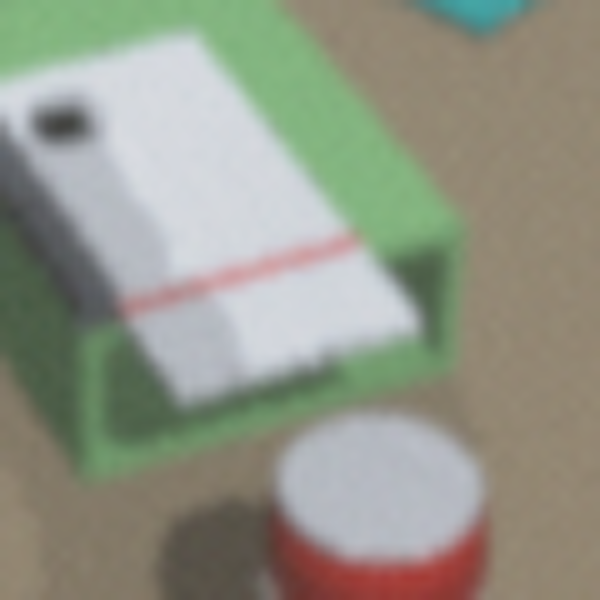

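View pics/side17.png

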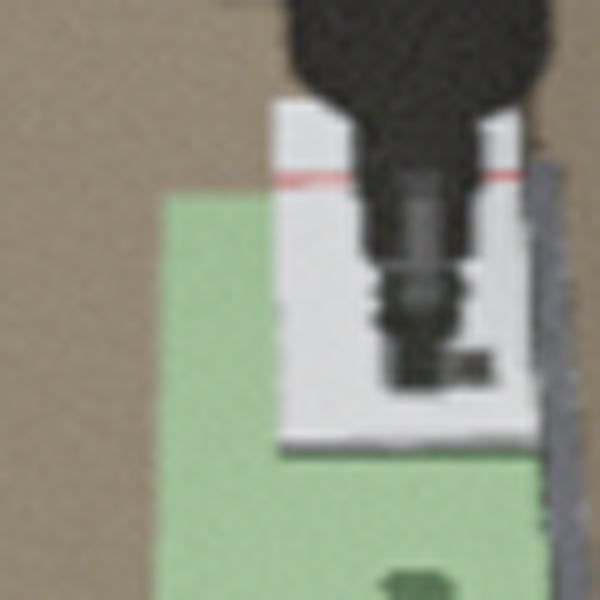

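```bash
python3 - <<'E'
from rig import robot
import cv2
i=robot.get_image("wrist")[:,:,::-1]
cv2.imwrite("pics/g18.png",cv2.resize(i[250:290,275:465],None,fx=4.2,fy=8,interpolation=cv2.INTER_NEAREST))
E
```

```text
(no output)
```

View pics/g18.png

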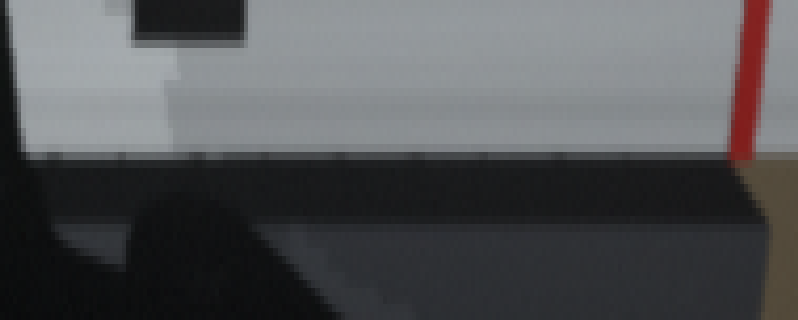

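```bash
python3 - <<'E'
from h import *
from rig import robot
c=robot.calibration("wrist")
# g18: px = 275+u/4.2 , 250+v/8 (-0.5)
T=lambda l:np.array(l)/np.array([4.2,8])+[275,250]-0.5
print("blank far edge",L(LP,ray(c,T([(100,158),(500,158),(700,158)]),.066))*1000)
print("fence top front",L(LP,ray(c,T([(500,222),(700,222)]),.075))*1000)
E
```

```text
blank far edge [[ 52.2612477   55.19221527]
 [ 52.33840859 119.96261165]
 [ 52.37698493 152.34436314]]
fence top front [[ 52.84465035 115.89030466]
 [ 52.8814478  146.95567125]]
```

The measured gap to the fence is about 0.5 mm, even along its length, and the line is within 1 mm of the end. I'll withdraw and take a last look.

Emit:
{"method": "step_arm", "body": {
  "moves": [
    [-25, 0, 0, 0, 0, 0],
    [-50, 0, -20, 0, 0, 0],
    [-75, 0, -50, 0, 0, 0],
    [-90, 0, -80, 0, 0, 0],
    [-90, 0, -110, 0, 0, 0]
  ]
}}

```text
time: 20.67
tcp_pos: [0.5202, 0.0535, 0.1632]
ee_rot: [0.22, 1.555, -0.219]
contact_force: [1.1, 0.9, 0.4]
gripper_width: -0.003
```

Emit:
{"method": "step_arm", "body": {
  "moves": [
    [0, -30, -30, 0, 0, 0],
    [0, -60, -55, 0, 0, 0],
    [0, -90, -80, 0, 0, 0],
    [0, -120, -80, 0, 0, 0],
    [0, -120, -80, 0, 0, 0]
  ]
}}

```text
time: 21.08
tcp_pos: [0.4069, -0.0432, 0.159]
ee_rot: [0.219, 1.56, -0.223]
contact_force: [-0.1, -0.2, 0.9]
gripper_width: -0.0
```

```bash
python3 - <<'E'
from rig import robot
from h import *
o=robot.observe();print(where(o),o["time"],o["contact_force"])
s=robot.get_image("side")[:,:,::-1];k=robot.get_image("scene")[:,:,::-1]
cv2.imwrite("pics/s19.png",s);cv2.imwrite("pics/k19.png",k)
cv2.imwrite("pics/c19.png",np.hstack([cv2.resize(s[125:250,210:320],(396,450),interpolation=cv2.INTER_CUBIC),cv2.resize(k[160:260,210:298],(396,450),interpolation=cv2.INTER_CUBIC)]))
for n,i in(("side",s),("scene",k)):
    d=cv2.absdiff(i,cv2.imread(f"pics/{n}0.png")).max(2);cv2.imwrite(f"pics/d_{n}.png",(d>40).astype(np.uint8)*255)
E
```

```text
(array([-176.5, -103.6]), np.float64(159.0), 'zyaw-ledge', np.float64(-0.21), 'down', array([-0.001 , -0.0019, -1.    ])) 21.0833 [-0.07501045 -0.17066403  0.86821128]
```

View pics/c19.png

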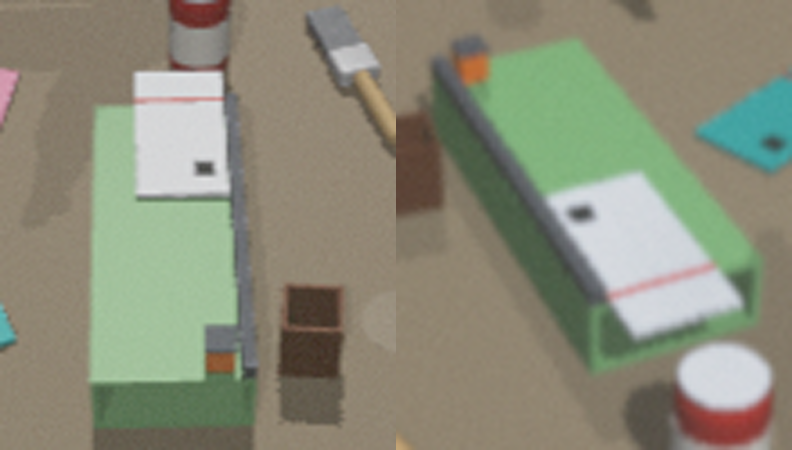

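View pics/s19.png

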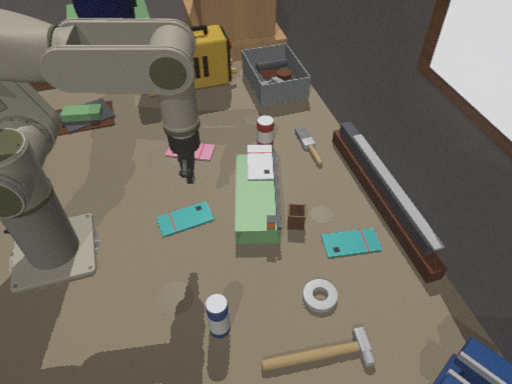

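```bash
python3 - <<'E'
from h import *
from rig import robot
s=robot.calibration("side");k=robot.calibration("scene")
S=lambda l:np.array(l)/3.6+[210,125]-0.4
K=lambda l:(np.array(l)-[396,0])/4.5+[210,160]-0.4
print("side end",L(LP,ray(s,S([(96,106),(134,105)]),.06))*1000,"line",L(LP,ray(s,S([(136,100.5),(223,99)]),.066))*1000)
print("scene end",L(LP,ray(k,K([(757,262),(722,270)]),.06))*1000,"line",L(LP,ray(k,K([(715,266),(611,296)]),.066))*1000)
E
```

```text
side end [[-60.71278072 156.93722279]
 [-25.89606226 157.45771556]] line [[-23.95756951 156.85808685]
 [ 55.63017887 156.97665562]]
scene end [[-57.3207475  162.79956678]
 [-31.37628779 160.63080774]] line [[-25.37755902 161.28173653]
 [ 52.02026851 160.93314007]]
```

All three cameras agree to within 1 mm. Handing in.

```bash
python3 -c "
from rig import robot
print(robot.finish_job())"
```

```text
the job is handed in; nothing more can be done
None
```

The blank now lies flat against the fence and sticks out of the ledge's open end with its red line over the end. I handed the job in at about 21 s, with the arm clear of everything. The hand-in reports no verdict.

**What I did:** I first pushed the blank square against the fence with the shut fingers, and a press of about 14 N confirmed it was seated. I then pushed it along from behind in slow steps, finishing with a small correction of about 2 mm.

**Last checks:**
- **Red line:** it is within about 1 mm of the ledge's end in the wrist, side and scene views.
- **Fence:** the blank is parallel to it, with a measured gap of about 0.5 mm, which is within measuring error.
- **Other things:** in the last side and scene pictures the magnet, rod can and other things look to be where they started. I judged this by eye.

**What disagreed:**
- **Fingertip height:** the real fingertips sat about 40 mm higher than the reported tool position. My first push therefore passed over the blank without moving it. I saw this in the images, probed for the true height by touching the ledge lightly (about 7 N), and corrected for it.
- **Camera offset:** the fixed cameras differ from each other by a few mm in absolute position, so I relied on the blank's position relative to the ledge within each view.

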